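# Find each jar's lid, screw it home, slide the jar to its mark, tray the spares

## Task

Close every open jar on the sliding board: the lids look alike but each jar takes only one of them, so try lids on jars, turning clockwise, until one screws fully home with its grip bar along the lane. Slide each closed jar along its lane, never lifting it and never before it is closed, until it stands midway between the two dark stripes. Put the lids left over in the small blue tray, flat on its bottom and the right way up, and leave the other things where they are.

Things in the scene. Friction and masses are not known exactly. Their poses are not given: they have to be found in the camera images.
- board: fixed board, 272 mm (its x) by 260 mm (its y), 12 mm thick, with three open-ended lanes along its y, 80 mm wide, at x = -88, 0, +88 mm, between walls 8 mm thick that rise 20 mm above the lane floor. Jars stand in the lanes (2 mm clear of each wall) near y = +65 mm at the start, and slide easily (friction about 0.22). Origin: centre of its underside, so the lane floor is at 12 mm.
- mark_1 (a point): centre, on the lane floor, of the marked end place of the lane at board x = -88 mm: midway between two dark stripes across the lane, 50 mm either side of this point; it lies at board y = -65 mm
- mark_2 (a point): centre, on the lane floor, of the marked end place of the lane at board x = 0 mm: midway between two dark stripes across the lane, 50 mm either side of this point; it lies at board y = -65 mm
- mark_3 (a point): centre, on the lane floor, of the marked end place of the lane at board x = 88 mm: midway between two dark stripes across the lane, 50 mm either side of this point; it lies at board y = -65 mm
- jar_1: open white jar, body 76 x 76 x 50 mm high, round neck 44 mm across and 22 mm high above it (72 mm in all) with outward lugs 58 mm across at its top; about 0.45 kg, base closed. Each jar has other lugs, so it takes just one of the lids. Origin: centre of its underside; z up, y along its lane (same sense as the board's y). Any jar may be absent.
- jar_2: jar, outside as jar_1 but for its lugs. A lid that does not fit a jar stays perched on its lugs at any angle, its origin about 68 mm above the jar's origin; the lid that fits sinks until its origin is 54 mm above the jar's. Which lid fits which jar is not known; one or two lids are left over.
- jar_3: jar, outside as jar_1 but for its lugs. Home means: the lid's origin 54 mm above the jar's origin and the lid turned clockwise to the stop, its bar along the lane (lid y along jar y, either way round, within a few degrees).
- lid_1: white round lid, 70 mm across, 22 mm high, with a grey grip bar on top 14 mm wide (along the lid's x), 56 mm long (along its y), 28 mm high (50 mm in all); 60 g. Lugs of the thread inside, out of sight, alike after a half turn; all lids look alike outside. Origin: centre of its lower edge; z up. Lies right way up on the counter.
- lid_2: lid, outside as lid_1. To enter any lid on a jar, hold it level and centred over the neck with its bar (lid y) 50 degrees anticlockwise, seen from above, from the jar's y (or a half turn from that), and lower it; the fitting one sinks 14 mm past the perched height (about 3 mm of side play, 5 degrees of turning play).
- lid_3: lid, outside as lid_1. Once sunk, the fitting lid turns freely clockwise about 50 degrees (53 at most) to a stop, where it is home; the lane walls keep the jar from turning along. Drawn by the firmly gripped bar of its closed lid, a jar slides without tipping.
- lid_4: lid, outside as lid_1. Of the four lids, as many are left over as exceed the number of jars present.
- tray: fixed open blue plastic tray on the counter, 200 mm (its x) by 180 mm (its y) outside, 30 mm high, walls 4 mm, floor about 4 mm thick; two lids fit side by side along its x. Origin: centre of its underside.
- fork: bystander: steel fork lying on the counter, 165 mm long, 8 mm high
- spoon_rest: bystander: white ceramic spoon rest, 96 mm round dish with a tail, 150 mm long, 10 mm high
- pastry_brush: bystander: pastry brush, 185 mm long, 12 mm high, lying on the counter
- mug: bystander: white mug, 80 mm across, 90 mm high
- spice_tub: bystander: closed spice tub, 60 mm across, 100 mm high
- bowl: bystander: blue bowl, 130 mm across, 55 mm high

How it is judged (in metres and radians):
At the end, for the whole second after the job is handed in: Each jar present stands upright on its lane floor within 22 mm of the striped place's middle, its own lid home (origin under 59 mm above the jar's, within 10 mm of its axis, bar within 0.22 rad of the jar's y). Every other lid lies upright on the tray floor. All at rest (((z of lid_1 in the frame of jar_1 between 0.045 and 0.059 m and horizontal distance between lid_1 and jar_1 below 0.01 m and angle between the y axis of lid_1 and the y axis of jar_1, either way round below 0.22 rad) or (z of lid_2 in the frame of jar_1 between 0.045 and 0.059 m and horizontal distance between lid_2 and jar_1 below 0.01 m and angle between the y axis of lid_2 and the y axis of jar_1, either way round below 0.22 rad) or (z of lid_3 in the frame of jar_1 between 0.045 and 0.059 m and horizontal distance between lid_3 and jar_1 below 0.01 m and angle between the y axis of lid_3 and the y axis of jar_1, either way round below 0.22 rad) or (z of lid_4 in the frame of jar_1 between 0.045 and 0.059 m and horizontal distance between lid_4 and jar_1 below 0.01 m and angle between the y axis of lid_4 and the y axis of jar_1, either way round below 0.22 rad)) and y of jar_1 in the frame of board between -0.087 and -0.043 m and z of each of jar_1, jar_2, jar_3 in the frame of board below 0.018 m and angle between each of jar_1, jar_2, jar_3's own z axis and vertical below 0.1 rad and linear speed of each of jar_1, jar_2, jar_3, lid_1, lid_2, lid_3, lid_4 below 0.02 m/s and ((z of lid_1 in the frame of jar_2 between 0.045 and 0.059 m and horizontal distance between lid_1 and jar_2 below 0.01 m and angle between the y axis of lid_1 and the y axis of jar_2, either way round below 0.22 rad) or (z of lid_2 in the frame of jar_2 between 0.045 and 0.059 m and horizontal distance between lid_2 and jar_2 below 0.01 m and angle between the y axis of lid_2 and the y axis of jar_2, either way round below 0.22 rad) or (z of lid_3 in the frame of jar_2 between 0.045 and 0.059 m and horizontal distance between lid_3 and jar_2 below 0.01 m and angle between the y axis of lid_3 and the y axis of jar_2, either way round below 0.22 rad) or (z of lid_4 in the frame of jar_2 between 0.045 and 0.059 m and horizontal distance between lid_4 and jar_2 below 0.01 m and angle between the y axis of lid_4 and the y axis of jar_2, either way round below 0.22 rad)) and y of jar_2 in the frame of board between -0.087 and -0.043 m and ((z of lid_1 in the frame of jar_3 between 0.045 and 0.059 m and horizontal distance between lid_1 and jar_3 below 0.01 m and angle between the y axis of lid_1 and the y axis of jar_3, either way round below 0.22 rad) or (z of lid_2 in the frame of jar_3 between 0.045 and 0.059 m and horizontal distance between lid_2 and jar_3 below 0.01 m and angle between the y axis of lid_2 and the y axis of jar_3, either way round below 0.22 rad) or (z of lid_3 in the frame of jar_3 between 0.045 and 0.059 m and horizontal distance between lid_3 and jar_3 below 0.01 m and angle between the y axis of lid_3 and the y axis of jar_3, either way round below 0.22 rad) or (z of lid_4 in the frame of jar_3 between 0.045 and 0.059 m and horizontal distance between lid_4 and jar_3 below 0.01 m and angle between the y axis of lid_4 and the y axis of jar_3, either way round below 0.22 rad)) and y of jar_3 in the frame of board between -0.087 and -0.043 m and ((z of lid_1 in the frame of jar_1 between 0.045 and 0.059 m and horizontal distance between lid_1 and jar_1 below 0.01 m and angle between the y axis of lid_1 and the y axis of jar_1, either way round below 0.22 rad) or (z of lid_1 in the frame of jar_2 between 0.045 and 0.059 m and horizontal distance between lid_1 and jar_2 below 0.01 m and angle between the y axis of lid_1 and the y axis of jar_2, either way round below 0.22 rad) or (z of lid_1 in the frame of jar_3 between 0.045 and 0.059 m and horizontal distance between lid_1 and jar_3 below 0.01 m and angle between the y axis of lid_1 and the y axis of jar_3, either way round below 0.22 rad) or (x of lid_1 in the frame of tray between -0.07 and 0.07 m and y of lid_1 in the frame of tray between -0.06 and 0.06 m and z of lid_1 in the frame of tray below 0.012 m)) and ((z of lid_2 in the frame of jar_1 between 0.045 and 0.059 m and horizontal distance between lid_2 and jar_1 below 0.01 m and angle between the y axis of lid_2 and the y axis of jar_1, either way round below 0.22 rad) or (z of lid_2 in the frame of jar_2 between 0.045 and 0.059 m and horizontal distance between lid_2 and jar_2 below 0.01 m and angle between the y axis of lid_2 and the y axis of jar_2, either way round below 0.22 rad) or (z of lid_2 in the frame of jar_3 between 0.045 and 0.059 m and horizontal distance between lid_2 and jar_3 below 0.01 m and angle between the y axis of lid_2 and the y axis of jar_3, either way round below 0.22 rad) or (x of lid_2 in the frame of tray between -0.07 and 0.07 m and y of lid_2 in the frame of tray between -0.06 and 0.06 m and z of lid_2 in the frame of tray below 0.012 m)) and ((z of lid_3 in the frame of jar_1 between 0.045 and 0.059 m and horizontal distance between lid_3 and jar_1 below 0.01 m and angle between the y axis of lid_3 and the y axis of jar_1, either way round below 0.22 rad) or (z of lid_3 in the frame of jar_2 between 0.045 and 0.059 m and horizontal distance between lid_3 and jar_2 below 0.01 m and angle between the y axis of lid_3 and the y axis of jar_2, either way round below 0.22 rad) or (z of lid_3 in the frame of jar_3 between 0.045 and 0.059 m and horizontal distance between lid_3 and jar_3 below 0.01 m and angle between the y axis of lid_3 and the y axis of jar_3, either way round below 0.22 rad) or (x of lid_3 in the frame of tray between -0.07 and 0.07 m and y of lid_3 in the frame of tray between -0.06 and 0.06 m and z of lid_3 in the frame of tray below 0.012 m)) and ((z of lid_4 in the frame of jar_1 between 0.045 and 0.059 m and horizontal distance between lid_4 and jar_1 below 0.01 m and angle between the y axis of lid_4 and the y axis of jar_1, either way round below 0.22 rad) or (z of lid_4 in the frame of jar_2 between 0.045 and 0.059 m and horizontal distance between lid_4 and jar_2 below 0.01 m and angle between the y axis of lid_4 and the y axis of jar_2, either way round below 0.22 rad) or (z of lid_4 in the frame of jar_3 between 0.045 and 0.059 m and horizontal distance between lid_4 and jar_3 below 0.01 m and angle between the y axis of lid_4 and the y axis of jar_3, either way round below 0.22 rad) or (x of lid_4 in the frame of tray between -0.07 and 0.07 m and y of lid_4 in the frame of tray between -0.06 and 0.06 m and z of lid_4 in the frame of tray below 0.012 m)) and angle between each of lid_1, lid_2, lid_3, lid_4's own z axis and vertical below 0.2 rad); the robot touches nothing.
It fails at once if a jar is slid more than 40 mm from its start while no lid is home on it ((distance of jar_1 from where it was at the start of the episode above 0.04 m and not ((z of lid_1 in the frame of jar_1 between 0.045 and 0.059 m and horizontal distance between lid_1 and jar_1 below 0.01 m and angle between the y axis of lid_1 and the y axis of jar_1, either way round below 0.22 rad) or (z of lid_2 in the frame of jar_1 between 0.045 and 0.059 m and horizontal distance between lid_2 and jar_1 below 0.01 m and angle between the y axis of lid_2 and the y axis of jar_1, either way round below 0.22 rad) or (z of lid_3 in the frame of jar_1 between 0.045 and 0.059 m and horizontal distance between lid_3 and jar_1 below 0.01 m and angle between the y axis of lid_3 and the y axis of jar_1, either way round below 0.22 rad) or (z of lid_4 in the frame of jar_1 between 0.045 and 0.059 m and horizontal distance between lid_4 and jar_1 below 0.01 m and angle between the y axis of lid_4 and the y axis of jar_1, either way round below 0.22 rad))) or (distance of jar_2 from where it was at the start of the episode above 0.04 m and not ((z of lid_1 in the frame of jar_2 between 0.045 and 0.059 m and horizontal distance between lid_1 and jar_2 below 0.01 m and angle between the y axis of lid_1 and the y axis of jar_2, either way round below 0.22 rad) or (z of lid_2 in the frame of jar_2 between 0.045 and 0.059 m and horizontal distance between lid_2 and jar_2 below 0.01 m and angle between the y axis of lid_2 and the y axis of jar_2, either way round below 0.22 rad) or (z of lid_3 in the frame of jar_2 between 0.045 and 0.059 m and horizontal distance between lid_3 and jar_2 below 0.01 m and angle between the y axis of lid_3 and the y axis of jar_2, either way round below 0.22 rad) or (z of lid_4 in the frame of jar_2 between 0.045 and 0.059 m and horizontal distance between lid_4 and jar_2 below 0.01 m and angle between the y axis of lid_4 and the y axis of jar_2, either way round below 0.22 rad))) or (distance of jar_3 from where it was at the start of the episode above 0.04 m and not ((z of lid_1 in the frame of jar_3 between 0.045 and 0.059 m and horizontal distance between lid_1 and jar_3 below 0.01 m and angle between the y axis of lid_1 and the y axis of jar_3, either way round below 0.22 rad) or (z of lid_2 in the frame of jar_3 between 0.045 and 0.059 m and horizontal distance between lid_2 and jar_3 below 0.01 m and angle between the y axis of lid_2 and the y axis of jar_3, either way round below 0.22 rad) or (z of lid_3 in the frame of jar_3 between 0.045 and 0.059 m and horizontal distance between lid_3 and jar_3 below 0.01 m and angle between the y axis of lid_3 and the y axis of jar_3, either way round below 0.22 rad) or (z of lid_4 in the frame of jar_3 between 0.045 and 0.059 m and horizontal distance between lid_4 and jar_3 below 0.01 m and angle between the y axis of lid_4 and the y axis of jar_3, either way round below 0.22 rad)))).
It fails at once if a jar is lifted more than 15 mm off the board or tipped over 0.35 rad (z of any of jar_1, jar_2, jar_3 in the frame of board above 0.027 m or angle between any of jar_1, jar_2, jar_3's own z axis and vertical above 0.35 rad).
It fails at once if a bystander (fork, spoon_rest, pastry_brush, mug, spice_tub, bowl) is pushed more than 60 mm away (distance of any of fork, spoon_rest, pastry_brush, mug, spice_tub, bowl from where it was at the start of the episode above 0.06 m).
Of jar_1, jar_2, jar_3 only 2 to 3 are there at a start; the rules pass over those that are not, and their reading is None.
At some moment in a run one of lid_1, lid_2, lid_3, lid_4 may be knocked a few centimetres aside while the robot is not near it.
It also fails if it takes over 192 s, if anything falls off the work surface, if the arm or the gripper's body presses on something with over 40 N, if the wrist force passes 120 N, or if a joint passes its speed limit or range.

## Robot

A 6-joint arm with a two-finger parallel gripper is mounted at the origin on the work surface. World frame = base frame: x ahead of the robot, y to its left, z up, the work surface at z = 0. Lengths are in mm, angles in rad, forces in N, time in s.
With the tool pointing down it reaches from about 275 to 750 mm from the base axis. Payload 10.2 kg.
Tool frame: the origin (TCP) lies at the very end of the fingers, on their centre line; the grasp point (between the pads) lies 19 mm behind it; z points along the fingers, y is the line along which they close (so a half turn about z gives the same grasp; the last joint's range is limited). The gripper opens to 85 mm and grips with 20 to 120 N. Pads are 22 mm wide; open, the fingers measure 114 mm over their backs; the gripper's body (76 mm by 85 mm) begins 54 mm behind the grasp point. The pads swing forward as they close: fully open they stand 13 mm farther back than shut.
Start: joints at [-1.472, 0.313, 1.498, -0, 1.331, -0.223], TCP at [166.031, -498.061, 231.294] pointing down, gripper open.
Joint ranges: [-2.94, 2.94], [-0.97, 2.17], [0.19, 2.56], [-1.23, 4.37], [0.02, 3.11], [-2.88, 2.88]. Speed limits (rad/s): [2.39, 2.39, 3.01, 3.14, 3.14, 3.14].

## Interface

Orientations are given as a unit quaternion [w, x, y, z].
In Python, from rig import ctrl gives the robot as it stands.
- The arm moves only by the tool step_arm, never from a script. Its argument "increments" is a list of rows, each a list of 3 entries, a list of its own where there are three numbers: the shift along the tool's x, y, z in cm, then the turn, a rotation vector about the tool's x, y, z in degrees, then the opening in per cent of the stroke, from 0 (shut) to 100 (fully open). A call has 1 to 8 rows; each row is the pose to reach, as a shift and turn from the pose commanded when the call began, along the tool's axes at that moment; what a row does not reach only later rows make up. A row lasts 1/8 s, in which the tool goes at most 62.5 mm and 10.7 degrees, less where a joint would pass 70% of its speed; a pose out of reach is approached as far as the arm can. A call with a gripper value outside its range is refused whole. The fingers move at their own pace and stop on an object; "squeeze" is the grip in N (left out, the last holds). Time passes only in rows, so rows that repeat a pose let the fingers close. It gives the time, the measured TCP pose, the force, the opening and the grip force at its end, in the units of the state.
- ctrl.sense(): the state, without advancing time (a new reading comes with each control period).
- ctrl.capture(name): name is "scene" or "top" or "wrist"; returns a dict with "img" (480x640x3 uint8, red, green, blue), "fx", "fy", "cx", "cy" (pixels), "extrinsics" (4x4, takes a point from camera to world coordinates). Camera axes: x right, y down, z forward; pixel columns grow to the right and rows downward; lengths in mm; the calibration is good to about 2 mm. A picture is of the moment at which its call begins. There is no depth.
- ctrl.finish_job(): hands the job in; it is judged then, once.
The state is a dict: "time_s": time; "joints": joint angles; "dq": joint speeds; "tau": joint torques, N m; "eef_pos": TCP position; "ee_rot": TCP orientation; "force": force on the tool from outside, world axes, zero at the start; "wrist_torque": the same for the moment, N m; "grip_width": opening from 0.0 (shut) to 1.0 (fully open); "grip_force": force on a finger pad.
Only numpy, scipy, OpenCV 4.12 (cv2) and the standard library are available. Lean on these libraries where they do the work, as an engineer would, in place of code of your own. Each camera call takes 0.05 s, during which the arm holds its last target. There are 200 camera calls.

## Working session

There is one attempt and no reset: what is moved stays moved. The work goes in short steps, Python scripts to look and compute and a tool call to move; the robot and the scene stay as the last step left them, time stands still between calls to the robot, and variables do not carry over. Pictures are saved under pics/ and viewed, at most 14 in all, crops included, and the job is handed in when it is done.

Besides the shell and the picture viewer there is one more tool, called in YAML: its name, and indented under it one key for each argument. step_arm: Moves the arm, as the interface text tells. Its arguments: {"type":"object","properties":{"increments":{"type":"array"},"squeeze":{"type":"number"}},"required":["increments"]}

```bash
mkdir -p pics; ls
python3 - <<'E'
from rig import ctrl
import cv2,numpy as np
for n in ("top","scene"):
    c=ctrl.capture(n); cv2.imwrite(f"pics/{n}0.png",c["img"][:,:,::-1]); print(n,c["fx"],c["fy"],c["cx"],c["cy"],np.round(c["extrinsics"],4).tolist())
s=ctrl.sense(); print(s)
E
```

```text
pics
top 569.2011337905203 569.2011337905203 318.21757010163725 241.04717060215611 [[0.0017, -0.9907, 0.1362, 391.9159], [-1.0, -0.0015, 0.0015, -30.1863], [-0.0013, -0.1362, -0.9907, 1448.5206], [0.0, 0.0, 0.0, 1.0]]
scene 589.7664561628867 589.7664561628867 321.5951453688865 236.79072438332653 [[-0.7366, 0.4867, -0.4696, 1166.8862], [0.6763, 0.5356, -0.5057, 650.0479], [0.0054, -0.6901, -0.7237, 990.8144], [0.0, 0.0, 0.0, 1.0]]
{'time_s': 0.1, 'joints': array([-1.47239888e+00,  3.13410746e-01,  1.49835200e+00, -4.12565331e-05,
        1.33101985e+00, -2.23385940e-01]), 'dq': array([-1.73384285e-03, -1.30918514e-03, -2.11014473e-03,  3.21645909e-04,
        1.20363900e-04, -9.98610083e-05]), 'tau': array([ 2.13448133e-03, -4.12899113e+01, -2.60145825e+01, -2.01853977e-04,
        2.99092062e-03,  1.10957123e-05]), 'eef_pos': array([ 165.99795107, -497.82021631,  230.7871946 ]), 'ee_rot': array([-5.95057646e-04,  9.87083867e-01,  1.60203264e-01,  1.71617850e-05]), 'force': array([-0.21080849, -0.75004822, -0.76825752]), 'wrist_torque': array([-0.01715411, -0.02133317, -0.08279338]), 'grip_force': 0.0, 'grip_width': 0.9961124153013243}
```

View pics/top0.png

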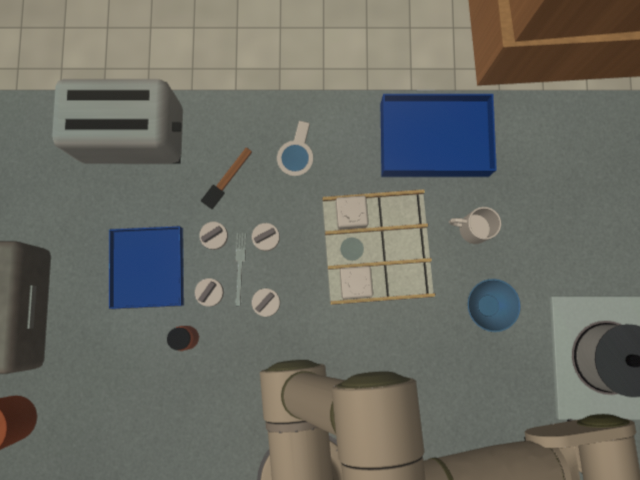

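View pics/scene0.png

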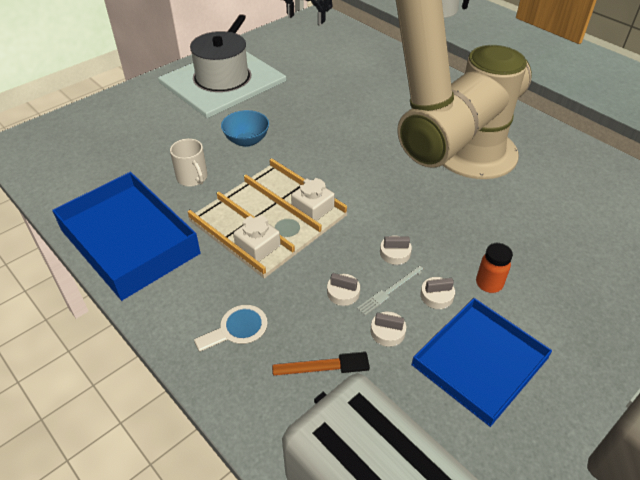

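The top view shows two jars, near (355,282) and (351,212); the middle lane is empty with just a flat grey disc. The four lids are at about (213,236), (264,236), (208,292) and (265,302), and the small tray is centred at (146,267). The scene view agrees.

```bash
cat > h.py <<'E'
import numpy as np, cv2
from rig import ctrl
from scipy.spatial.transform import Rotation as R
def ray(c,uv,z):
    "pixels -> world points on the plane at height z"
    uv=np.atleast_2d(np.asarray(uv,float)); E=np.array(c["extrinsics"])
    d=np.c_[(uv[:,0]-c["cx"])/c["fx"],(uv[:,1]-c["cy"])/c["fy"],np.ones(len(uv))]@E[:3,:3].T
    o=E[:3,3]; return (o+d*((z-o[2])/d[:,2])[:,None])[:,:2]
def proj(c,p):
    E=np.array(c["extrinsics"]); q=(np.atleast_2d(p)-E[:3,3])@E[:3,:3]
    return np.c_[q[:,0]/q[:,2]*c["fx"]+c["cx"],q[:,1]/q[:,2]*c["fy"]+c["cy"]]
def blobs(m,amin,amax=1e9):
    cs,_=cv2.findContours(m.astype(np.uint8),cv2.RETR_EXTERNAL,cv2.CHAIN_APPROX_NONE)
    return [k[:,0,:] for k in cs if amin<cv2.contourArea(k)<amax]
def rect(P):
    (c,(w,h),a)=cv2.minAreaRect(P.astype(np.float32)); return np.round(c,1),np.round((w,h),1),round(a,1)
def pose():
    s=ctrl.sense(); q=s["ee_rot"]; return s["eef_pos"],R.from_quat([q[1],q[2],q[3],q[0]]),s
def plan(x,y,z,yaw):
    "shift (cm) and turn vector (deg) to a TCP pose pointing down, finger line (tool y) at world angle yaw deg"
    p,r,s=pose(); best=None
    for k in (0,180,-180,360,-360):
        a=np.radians(yaw+k); Y=np.array([np.cos(a),np.sin(a),0]); Z=np.array([0,0,-1.]); X=np.cross(Y,Z)
        v=(r.inv()*R.from_matrix(np.c_[X,Y,Z])).as_rotvec(degrees=True)
        if best is None or np.linalg.norm(v)<np.linalg.norm(best): best=v
    d=r.inv().apply(np.array([x,y,z])-p)/10
    print("shift cm",np.round(d,2),"turn",np.round(best,1),"j6",round(s["joints"][5],2),"yawnow",round(np.degrees(np.arctan2(*r.as_matrix()[[1,0],1])),1),"t",round(s["time_s"],1))
E
python3 - <<'E'
from h import *
c=ctrl.capture("top"); h=cv2.cvtColor(c["img"],cv2.COLOR_RGB2HSV); H,S,V=[h[:,:,i].astype(int) for i in range(3)]
roi=np.zeros_like(H,bool); roi[180:315,315:445]=1
wood=roi&(H>10)&(H<28)&(S>110)
P=np.argwhere(wood)[:,::-1]; print("board",rect(ray(c,P,32)), ray(c,cv2.boxPoints(cv2.minAreaRect(P.astype(np.float32))),32).round(0).tolist())
for b in blobs((H>100)&(H<130)&(S>150),1500): print("blue z30",rect(ray(c,b,30)))
roi[:]=0; roi[210:330,185:295]=1
for b in blobs(roi&(V>150)&(S<60),200): print("lid z22",rect(ray(c,b,22)),cv2.minAreaRect(b.astype(np.float32))[0])
for b in blobs(roi&(V<115)&(S<60),60): print("bar z50",rect(ray(c,b,50)), rect(b))
for p in [(212,235),(240,260),(205,222),(60+285,225)]: print(p,h[p[1],p[0]])
E
```

```text
board (array([ 574.8, -177.6]), array([267.8, 254.1]), 4.5) [[698.0, -41.0], [719.0, -300.0], [451.0, -313.0], [432.0, -61.0]]
blue z30 (array([521.7, 405. ]), array([196.2, 175.9]), 2.7)
blue z30 (array([ 864.7, -336.1]), array([213.9, 290. ]), 0.1)
lid z22 (array([434.5, 104.4]), array([64.5, 65. ]), 0.1) (265.0, 302.0)
lid z22 (array([459.1, 247.3]), array([64.8, 65.4]), 0.1) (208.0, 292.0)
lid z22 (array([600.2, 107.4]), array([65.3, 66.3]), 45.6) (264.7500305175781, 236.25001525878906)
lid z22 (array([604.4, 238.7]), array([64.1, 66.2]), 0.1) (213.0, 234.5)
bar z50 (array([515.2, 167.7]), array([295.6, 272.5]), 0.4) (array([239.5, 269.5]), array([109., 119.]), 0.0)
(212, 235) [11 26 79]
(240, 260) [ 51  18 139]
(205, 222) [ 51  16 109]
(345, 225) [ 17  42 158]
```

Run:
```python
from h import *
plan(435,105,220,42); plan(520,170,330,42)
c=ctrl.capture("wrist"); E=np.array(c["extrinsics"]); p,r,s=pose(); print(r.inv().apply(E[:3,3]-p), r.inv().apply(E[:3,2]),c["fx"])
```

```text
shift cm [ 44.59 -48.68   1.14] turn [-0.1  0.  66.4] j6 -0.22 yawnow -71.6 t 0.1
shift cm [ 54.71 -52.17  -9.85] turn [-0.1  0.  66.4] j6 -0.22 yawnow -71.6 t 0.1
[  81.426593     -0.43749798 -143.31267085] [-3.16250205e-01 -5.53672713e-04  9.48675657e-01] 413.4965899767512
```

step_arm:
  increments:
    - [[5,-5,-6],[0,0,8],100]
    - [[10,-10,-8],[0,0,16],100]
    - [[14,-14,-10],[0,0,25],100]
    - [[18,-18,-10],[0,0,33],100]
    - [[22,-22,-10],[0,0,41],100]
    - [[26,-26,-10],[0,0,50],100]
    - [[30,-30,-10],[0,0,58],100]
    - [[35,-35,-10],[0,0,66],100]

```text
time_s: 1.2
eef_pos: [366.6, -98.9, 331.3]
ee_rot: [0.0, 0.92, -0.391, 0.0]
force: [1.1, -0.1, 0.3]
grip_width: 0.997
grip_force: 0.0
```

Run:
```python
from h import *
plan(520,170,330,42); print(pose()[0])
```

```text
shift cm [ -8.71 -29.7    0.13] turn [-0.  -0.   1.9] j6 1.8 yawnow -136.1 t 1.2
[366.56231756 -98.85077652 331.33384478]
```

step_arm:
  increments:
    - [[-2,-6,0],[0,0,2],100]
    - [[-3,-11,0],[0,0,2],100]
    - [[-5,-17,0],[0,0,2],100]
    - [[-7,-23,0],[0,0,2],100]
    - [[-8.7,-29.7,0],[0,0,2],100]
    - [[-8.7,-29.7,0],[0,0,2],100]

```text
time_s: 1.95
eef_pos: [519.1, 171.5, 329.8]
ee_rot: [0.0, 0.915, -0.404, -0.001]
force: [0.1, -0.2, 0.1]
grip_width: 0.995
grip_force: 0.0
```

Run:
```python
from h import *
c=ctrl.capture("wrist"); cv2.imwrite("pics/w1.png",c["img"][:,:,::-1])
print(pose()[0]); print(proj(c,[[434.5,104.4,22],[459,247,22],[600,107,22],[604,239,22]]).round(0).tolist())
```

```text
[518.88021665 170.52698961 330.17381842]
[[413.0, 184.0], [309.0, 259.0], [299.0, 77.0], [216.0, 170.0]]
```

View pics/w1.png

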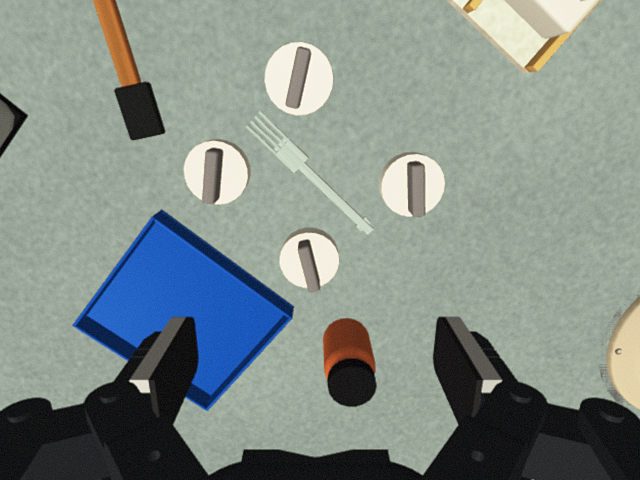

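The wrist view shows all four lids, at (299,78), (216,172), (413,185) and (309,262), with their bars clear.

```bash
cat >> h.py <<'E'
def lids(c,z=0):
    "lids seen in a wrist picture, standing at height z: centre from the white top face (z+22), bar angle from the bar top"
    h=cv2.cvtColor(c["img"],cv2.COLOR_RGB2HSV); V=h[:,:,2].astype(int); S=h[:,:,1].astype(int); out=[]
    w=cv2.morphologyEx(((V>205)&(S<40)).astype(np.uint8),cv2.MORPH_OPEN,np.ones((3,3)))
    for b in blobs(w,1200):
        hull=cv2.convexHull(b); ctr,rad=cv2.minEnclosingCircle(ray(c,hull[:,0,:],z+22).astype(np.float32))
        if not 30<rad<40: continue
        m=np.zeros(V.shape,np.uint8); cv2.fillPoly(m,[hull],1); m=cv2.dilate(m,np.ones((9,9)))
        k=blobs((m>0)&(V<175)&(S<70)&(V>60),150)
        k=max(k,key=cv2.contourArea) if k else b
        P=ray(c,k,z+50); q=cv2.boxPoints(cv2.minAreaRect(P.astype(np.float32)))
        e=max((q[1]-q[0],q[2]-q[1]),key=np.linalg.norm); L=np.linalg.norm(e)
        out.append((np.round(ctr,1),round(rad,1),round(np.degrees(np.arctan2(e[1],e[0]))%180,1),round(float(L),1),np.round(q.mean(0),1)))
    return out
E
python3 - <<'E'
from h import *
c=ctrl.capture("wrist")
for l in lids(c): print(l)
plan(434.5,104.4,120,42)
E
```

```text
(array([458.1, 249.1]), 34.8, np.float32(165.0), 64.5, array([461.7, 255. ], dtype=float32))
(array([433., 106.]), 34.9, np.float32(141.6), 62.3, array([444.9, 119.1], dtype=float32))
(array([602.6, 241.8]), 35.0, np.float32(126.1), 62.1, array([609.1, 246.5], dtype=float32))
(array([599.4, 108.9]), 35.0, np.float32(118.7), 55.0, array([598.9, 108.4], dtype=float32))
shift cm [-0.84 10.54 21.08] turn [0.1 0.  0.3] j6 2.5 yawnow -137.7 t 2.0
```

step_arm:
  increments:
    - [[-0.2,1.3,2],[0,0,-10.5],100]
    - [[-0.4,2.6,4],[0,0,-21],100]
    - [[-0.6,4,7],[0,0,-32],100]
    - [[-0.8,6,10],[0,0,-42],100]
    - [[-0.9,8,13],[0,0,-53],100]
    - [[-0.9,10,16],[0,0,-63],100]
    - [[-0.9,10.5,18],[0,0,-74],100]
    - [[-0.9,10.5,18],[0,0,-85],100]

```text
time_s: 3.05
eef_pos: [433.2, 103.4, 150.5]
ee_rot: [-0.0, 0.949, 0.316, -0.001]
force: [0.6, 0.4, 0.4]
grip_width: 0.997
grip_force: 0.0
```

step_arm:
  increments:
    - [[0,0,0],[0,0,-10.5],60]
    - [[0,0,0],[0,0,-21],60]
    - [[0,0,0],[0,0,-32],60]
    - [[0,0,0],[0,0,-42],60]
    - [[0,0,0],[0,0,-53],60]
    - [[0,0,0],[0,0,-63],60]
    - [[0,0,0],[0,0,-74],60]
    - [[0,0,0],[0,0,-85],60]

```text
time_s: 4.05
eef_pos: [434.1, 103.7, 151.8]
ee_rot: [0.0, 0.489, 0.872, 0.0]
force: [1.1, -0.2, 0.5]
grip_width: 0.598
grip_force: 0.0
```

Run:
```python
from h import *
c=ctrl.capture("wrist"); cv2.imwrite("pics/w2.png",c["img"][:,:,::-1])
for l in lids(c): print(l)
print(pose()[0]); plan(433,106,150,45)
```

```text
(array([485. , -59.6]), 30.9, np.float32(4.5), 50.6, array([475.9, -35.9], dtype=float32))
(array([599.6, 109. ]), 34.8, np.float32(134.2), 63.3, array([590.2, 126.3], dtype=float32))
(array([433.5, 106.1]), 34.9, np.float32(31.4), 67.0, array([429.5, 112.8], dtype=float32))
(array([601.8, 240.6]), 34.5, np.float32(135.3), 68.0, array([569.8, 222.9], dtype=float32))
(array([457.8, 246.5]), 34.3, np.float32(160.5), 67.5, array([446.3, 224.4], dtype=float32))
[434.15492198 103.69680894 151.78029834]
shift cm [0.26 0.02 0.18] turn [  0.    0.  -13.2] j6 -0.58 yawnow 31.8 t 4.1
```

View pics/w2.png

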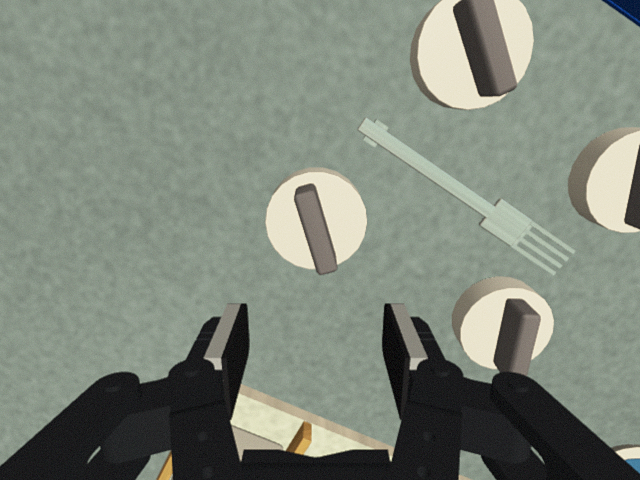

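The close view shows the target lid centred at (316,219), its bar running from (305,186) to (327,272). The bar mask needs a darker threshold.

```bash
sed -i 's/(V<175)&(S<70)&(V>60)/(V<135)\&(S<90)\&(V>40)/; s/np.ones((9,9)))$/np.ones((5,5)))/' h.py
python3 - <<'E'
from h import *
c=ctrl.capture("wrist"); h=cv2.cvtColor(c["img"],cv2.COLOR_RGB2HSV)
for p in [(305,190),(316,230),(325,268),(290,180),(280,232),(300,100)]: print(p,h[p[1],p[0]])
for l in lids(c): print(l)
a=ray(c,[[305,188],[326,270]],50); e=a[1]-a[0]; print(a,np.linalg.norm(e),np.degrees(np.arctan2(e[1],e[0])))
E
```

```text
(305, 190) [18 36 91]
(316, 230) [ 16  34 128]
(325, 268) [ 14  39 130]
(290, 180) [ 24  30 236]
(280, 232) [ 24  31 232]
(300, 100) [ 65  23 146]
(array([599.6, 108.9]), 34.7, np.float32(118.7), 54.5, array([587.2, 115.9], dtype=float32))
(array([433.4, 106.1]), 34.8, np.float32(137.2), 55.6, array([430.9, 109.2], dtype=float32))
(array([601.7, 240.5]), 34.2, np.float32(133.3), 51.2, array([580.9, 229.8], dtype=float32))
(array([457.5, 246.2]), 34.3, np.float32(150.5), 54.6, array([452.5, 238.8], dtype=float32))
[[412.56265916 127.49164751]
 [451.77838921  89.14514648]] 54.848223527345546 -44.35792113240975
```

Run:
```python
from h import *
plan(433.2,106.5,26,46)
```

```text
shift cm [ 0.29  0.04 12.57] turn [  0.    0.  -14.9] j6 -0.57 yawnow 31.1 t 4.2
```

step_arm:
  increments:
    - [[0.3,0,4],[0,0,-7],60]
    - [[0.3,0,8],[0,0,-15],60]
    - [[0.3,0,11],[0,0,-15],60]
    - [[0.3,0,12.5],[0,0,-15],60]
    - [[0.3,0,12.5],[0,0,-15],60]
    - [[0.3,0,12.5],[0,0,-15],0]
    - [[0.3,0,12.5],[0,0,-15],0]
    - [[0.3,0,12.5],[0,0,-15],0]
  squeeze: 50

```text
time_s: 5.15
eef_pos: [433.6, 107.4, 27.2]
ee_rot: [0.001, 0.373, 0.928, 0.0]
force: [-0.9, -1.1, 7.3]
grip_width: 0.155
grip_force: 49.5
```

Run:
```python
from h import *
p,r,s=pose(); print(p,s["grip_width"],s["grip_force"],s["force"])
c=ctrl.capture("wrist"); 
h=cv2.cvtColor(c["img"],cv2.COLOR_RGB2HSV)
for l in lids(c): print(l)
plan(433,106,150,54.5)
```

```text
[433.6138045  107.42596886  27.17416766] 0.15474530123848088 49.51548099517822 [-0.92905722 -1.14550321  7.31352432]
(array([434.8, 107. ]), 34.8, np.float32(136.2), 36.3, array([422.2, 120.5], dtype=float32))
(array([454.7, 241.7]), 33.3, np.float32(145.8), 51.3, array([431.3, 216.1], dtype=float32))
shift cm [ -0.07  -0.13 -12.28] turn [ 0.1  0.1 -8.4] j6 -0.83 yawnow 46.1 t 5.2
```

Run:
```python
from h import *
plan(555,-172,240,54.5)
```

```text
shift cm [-28.14 -11.71 -21.26] turn [ 0.1  0.1 -8.4] j6 -0.83 yawnow 46.1 t 5.2
```

step_arm:
  increments:
    - [[0,0,-5],[0,0,0],0]
    - [[0,0,-11],[0,0,0],0]
    - [[-3,-1,-16],[0,0,-4],0]
    - [[-8,-3,-20],[0,0,-8],0]
    - [[-13.5,-5.5,-21.3],[0,0,-8],0]
    - [[-19,-8,-21.3],[0,0,-8],0]
    - [[-24,-10,-21.3],[0,0,-8],0]
    - [[-28,-11.7,-21.3],[0,0,-8],0]

```text
time_s: 6.2
eef_pos: [554.3, -172.9, 239.4]
ee_rot: [0.0, 0.308, 0.951, -0.0]
force: [1.9, 0.5, 0.6]
grip_width: 0.157
grip_force: 49.0
```

Run:
```python
from h import *
p,r,s=pose(); print(p,s["grip_width"],s["grip_force"],s["force"])
c=ctrl.capture("wrist"); cv2.imwrite("pics/w3.png",c["img"][:,:,::-1])
print(proj(c,[[482,-120,84],[657,-106,84],[482,-120,62]]).round(0).tolist())
```

```text
[ 554.29673057 -172.91132798  239.35108452] 0.1568777083945524 48.958128690719604 [1.92318627 0.51494222 0.59807141]
[[315.0, 88.0], [461.0, 270.0], [315.0, 89.0]]
```

View pics/w3.png

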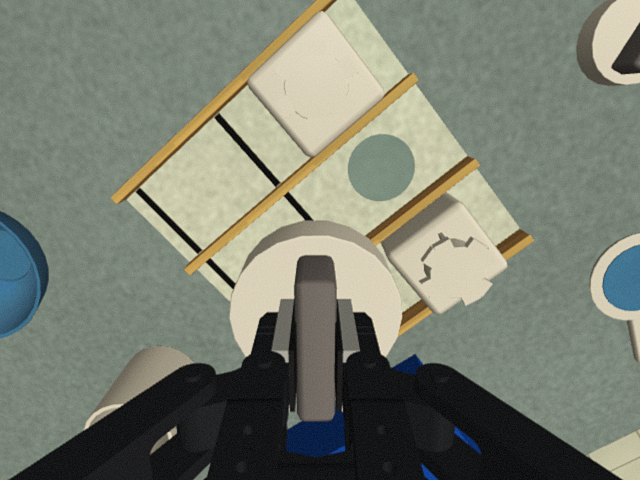

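The view shows jar_1 at about (317,84), seen almost straight from above, jar_3 at (445,253), and the held lid level in the gripper.

Run:
```python
from h import *
c=ctrl.capture("wrist"); h=cv2.cvtColor(c["img"],cv2.COLOR_RGB2HSV); H,S,V=[h[:,:,i].astype(int) for i in range(3)]
for p in [(280,85),(350,100),(200,180),(270,170),(310,60),(420,230),(480,260),(440,290)]: print(p,h[p[1],p[0]])
lab=cv2.cvtColor(c["img"],cv2.COLOR_RGB2LAB).astype(int); 
for p in [(280,85),(350,100),(200,180),(270,170)]: print(lab[p[1],p[0]])
m=((lab[:,:,1]>=128)&(lab[:,:,1]<136)&(lab[:,:,2]<142)&(V>165)).astype(np.uint8); m=cv2.medianBlur(m,7); m[200:,:]*=(np.arange(640)>404)
for b in blobs(m,1500): print(rect(b),"z62",rect(ray(c,b,62)),ray(c,cv2.boxPoints(cv2.minAreaRect(b.astype(np.float32))),62).round(0).tolist())
w=(H>10)&(H<28)&(S>110)
b=blobs(cv2.medianBlur(w.astype(np.uint8),3),300)
for k in b:
    q=cv2.boxPoints(cv2.minAreaRect(ray(c,k,32).astype(np.float32))); e=max((q[1]-q[0],q[2]-q[1]),key=np.linalg.norm); print("wall",q.mean(0).round(1),np.linalg.norm(e).round(1),np.degrees(np.arctan2(e[1],e[0])).round(1))
for b in blobs(((V<60)&(np.arange(480)[:,None]<230)),100): print("stripe",rect(ray(c,b,12)))
```

```text
(280, 85) [ 22  42 215]
(350, 100) [ 20  40 217]
(200, 180) [ 30  38 202]
(270, 170) [90 14 18]
(310, 60) [ 22  36 224]
(420, 230) [ 21  45 163]
(480, 260) [ 24  35 217]
(440, 290) [ 21  39 216]
[211 127 142]
[212 128 141]
[206 123 143]
[ 14 128 128]
wall [ 700.8 -169.3] 44.8 -85.3
wall [691.7 -51. ] 28.5 -85.8
wall [ 609.8 -101. ] 115.9 -85.6
wall [ 529.8 -179.3] 259.5 -85.5
wall [ 444.4 -195.7] 238.9 -85.6
stripe (array([ 556.9, -192.4]), array([36.8,  4.9]), 4.3)
stripe (array([ 483.6, -298.8]), array([54.9,  4.9]), 4.6)
stripe (array([ 487.7, -197.8]), array([78.3,  5. ]), 4.5)
stripe (array([608.5, 101.3]), array([16.8, 30.3]), 67.8)
```

Run:
```python
from h import *
c=ctrl.capture("wrist")
lab=cv2.cvtColor(cv2.medianBlur(c["img"],5),cv2.COLOR_RGB2LAB).astype(int)
m=((lab[:,:,1]>=126)&(lab[:,:,2]<147)&(lab[:,:,0]>160)).astype(np.uint8); m[200:,:405]=0; m=cv2.morphologyEx(m,cv2.MORPH_OPEN,np.ones((5,5)))
a=np.radians(4.5); B=np.array([[np.cos(a),-np.sin(a)],[np.sin(a),np.cos(a)]])
for b in blobs(m,1500):
    for z in (62,84):
        P=(ray(c,b,z)-[574,-175.8])@B; print(z,"board-frame extents x",P[:,0].min().round(1),P[:,0].max().round(1),"y",P[:,1].min().round(1),P[:,1].max().round(1))
plan(481.2,-118,125,54.5)
```

```text
62 board-frame extents x 50.3 132.3 y 24.8 96.5
84 board-frame extents x 41.3 117.6 y 26.9 93.8
62 board-frame extents x -124.4 -50.9 y 28.9 100.2
84 board-frame extents x -121.4 -53.0 y 30.8 97.2
62 board-frame extents x 2.2 60.4 y 226.3 267.0
84 board-frame extents x -3.5 50.7 y 214.6 252.5
shift cm [ 9.06  0.11 11.38] turn [-0.  -0.  -0.5] j6 -1.45 yawnow 54.0 t 6.3
```

step_arm:
  increments:
    - [[4.5,0,3],[0,0,-0.5],0]
    - [[9,0.1,7],[0,0,-0.5],0]
    - [[9.1,0.1,11],[0,0,-0.5],0]
    - [[9.1,0.1,12.4],[0,0,-0.5],0]
    - [[9.1,0.1,12.7],[0,0,-0.5],0]
    - [[9.1,0.1,12.7],[0,0,-0.5],0]

```text
time_s: 7.1
eef_pos: [481.6, -117.0, 113.3]
ee_rot: [0.001, 0.304, 0.953, -0.0]
force: [-0.3, -0.4, -0.4]
grip_width: 0.151
grip_force: 48.9
```

Run:
```python
from h import *
p,r,s=pose(); print(p,s["grip_width"],s["grip_force"],s["force"])
c=ctrl.capture("wrist")
for l in lids(c,p[2]-27.2): print(l)
plan(481.2,-118.3,105,54.5)
```

```text
[ 481.581041   -117.02700922  113.3099782 ] 0.15051036549554905 48.93490433692932 [-0.29825634 -0.35251286 -0.42448505]
shift cm [-0.04 -0.12  0.84] turn [0.  0.1 0.2] j6 -1.43 yawnow 54.7 t 7.2
```

step_arm:
  increments:
    - [[0.06,-0.13,0.3],[0,0,0],0]
    - [[0.06,-0.13,0.7],[0,0,0],0]
    - [[0.06,-0.13,0.9],[0,0,0],0]
    - [[0.06,-0.13,1.1],[0,0,0],0]
    - [[0.06,-0.13,1.2],[0,0,0],0]
    - [[0.06,-0.13,1.2],[0,0,0],0]

```text
time_s: 7.9
eef_pos: [481.9, -118.5, 105.4]
ee_rot: [0.004, 0.303, 0.953, -0.001]
force: [-7.5, 5.3, 45.9]
grip_width: 0.16
grip_force: 55.9
```

step_arm:
  increments:
    - [[0.1,0.1,-0.2],[0,0,-3],0]
    - [[0.15,-0.1,-0.2],[0,0,-3],0]
    - [[0.2,-0.15,-0.2],[0,0,0],0]
    - [[0.2,0.1,-0.2],[0,0,3],0]
    - [[0,0.1,-0.2],[0,0,3],0]
    - [[0,-0.1,-0.2],[0,0,2],0]
    - [[0.1,0,-0.2],[0,0,0],0]
    - [[0.1,0,-0.2],[0,0,0],0]

```text
time_s: 8.9
eef_pos: [481.4, -118.5, 106.0]
ee_rot: [0.005, 0.303, 0.953, -0.001]
force: [-0.5, 1.7, 26.7]
grip_width: 0.154
grip_force: 53.6
```

step_arm:
  increments:
    - [[0,0,-3],[0,0,0],0]
    - [[0,0,-5],[0,0,0],0]

```text
time_s: 9.15
eef_pos: [479.0, -117.0, 153.4]
ee_rot: [0.001, 0.304, 0.953, -0.0]
force: [0.5, 0.6, -1.2]
grip_width: 0.155
grip_force: 49.3
```

Run:
```python
from h import *
c=ctrl.capture("top")
cv2.imwrite("pics/t4.png",cv2.resize(c["img"][180:315,310:445,::-1],None,fx=4,fy=4,interpolation=cv2.INTER_CUBIC))
print(proj(c,[[657,-106,84]]))
plan(657,-108,140,54.5)
```

```text
[[350.22258863 209.58244338]]
shift cm [-13.89  11.01   1.63] turn [0.  0.3 0.2] j6 -1.43 yawnow 54.7 t 9.2
```

View pics/t4.png

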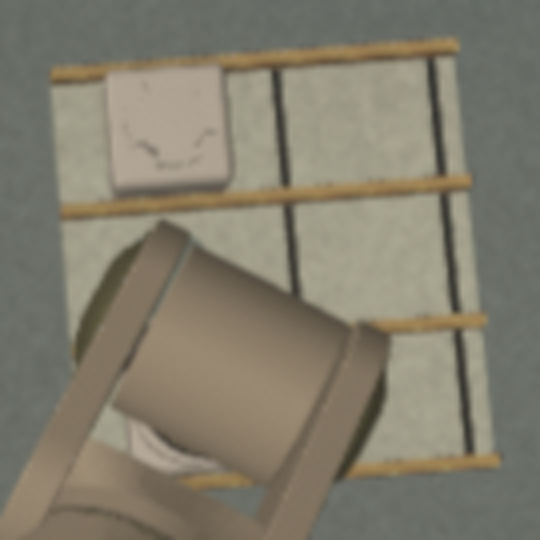

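The crop shows jar_3's body top spanning columns 107-232 and rows 64-190, so its centre in the full image is about (352.4,211.7).

Run:
```python
from h import *
c=ctrl.capture("top")
a=np.radians(4.5); B=np.array([[np.cos(a),-np.sin(a)],[np.sin(a),np.cos(a)]])
q=np.array([[107,70],[224,64],[232,183],[115,190],[169.5,127]])/4+[310,180]
print(((ray(c,q,62)-[574,-175.8])@B).round(1).tolist())
# board ends / stripes in the same picture for reference
q=np.array([[52,75],[458,46],[61,210],[471,182]])/4+[310,180]; print(((ray(c,q,32)-[574,-175.8])@B).round(1).tolist())
q=np.array([[282,130],[437,118]])/4+[310,180]; print(((ray(c,q,12)-[574,-175.8])@B).round(1).tolist())
for y in (63,65): print((np.array([574,-175.8])+B@[88,y]).round(1))
```

```text
[[125.4, 92.3], [123.6, 19.5], [48.6, 21.2], [49.8, 93.5], [86.5, 56.7]]
[[131.3, 125.9], [130.1, -132.8], [44.4, 127.0], [42.3, -132.0]]
[[88.3, -18.8], [88.4, -118.6]]
[ 656.8 -106.1]
[ 656.6 -104.1]
```

step_arm:
  increments:
    - [[-4.7,3.7,0],[0,0.2,0.2],0]
    - [[-9.4,7.4,0],[0,0.2,0.2],0]
    - [[-13.83,10.94,0.5],[0,0.2,0.2],0]
    - [[-13.83,10.94,2.5],[0,0.2,0.2],0]
    - [[-13.83,10.94,4],[0,0.2,0.2],0]
    - [[-13.83,10.94,4.3],[0,0.2,0.2],0]
    - [[-13.83,10.94,4.3],[0,0.2,0.2],0]

```text
time_s: 10.12
eef_pos: [654.6, -107.8, 109.7]
ee_rot: [-0.002, 0.305, 0.952, 0.001]
force: [0.7, 0.1, 0.1]
grip_width: 0.15
grip_force: 49.3
```

Run:
```python
from h import *
print(pose()[0],pose()[2]["force"]);plan(656.1,-108.2,103,54.5)
```

```text
[ 654.59982539 -107.78514316  109.6889746 ] [0.66914692 0.09338932 0.08632498]
shift cm [-0.15  0.05  0.67] turn [ 0.  -0.2 -0.1] j6 -1.29 yawnow 54.4 t 10.1
```

step_arm:
  increments:
    - [[-0.15,0.05,0.3],[0,0,0],0]
    - [[-0.15,0.05,0.5],[0,0,0],0]
    - [[-0.15,0.05,0.6],[0,0,-3],0]
    - [[-0.05,0.15,0.6],[0,0,-3],0]
    - [[-0.05,-0.05,0.6],[0,0,0],0]
    - [[-0.25,-0.05,0.6],[0,0,3],0]
    - [[-0.25,0.15,0.6],[0,0,3],0]
    - [[-0.15,0.05,0.7],[0,0,0],0]

```text
time_s: 11.12
eef_pos: [658.4, -109.0, 106.5]
ee_rot: [0.003, 0.305, 0.952, 0.0]
force: [0.7, 0.1, 19.2]
grip_width: 0.154
grip_force: 52.0
```

Run:
```python
from h import *
print(pose()[0],pose()[2]["force"]);plan(656.1,-108.2,103,54.5)
c=ctrl.capture("wrist"); cv2.imwrite("pics/w5.png",c["img"][:,:,::-1])
```

```text
[ 658.4424683  -108.98732612  106.47182263] [ 0.66197551  0.12205337 19.16209471]
shift cm [ 0.24 -0.07  0.35] turn [0.1 0.3 0. ] j6 -1.29 yawnow 54.5 t 11.1
```

View pics/w5.png

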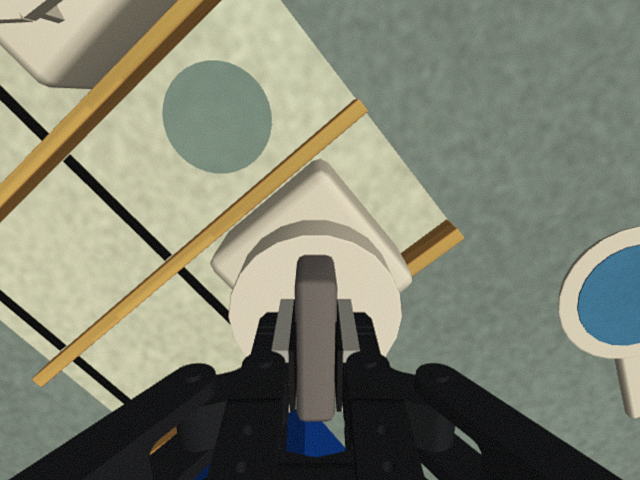

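The near corners of jar_3's body are at about (322,161), (212,262) and (411,280), with the lid perched over it.

Run:
```python
from h import *
c=ctrl.capture("wrist")
a=np.radians(4.5); B=np.array([[np.cos(a),-np.sin(a)],[np.sin(a),np.cos(a)]])
q=[[322,160],[212,263],[411,281]]
P=(ray(c,q,62)-[574,-175.8])@B; print(P.round(1).tolist())
print(((ray(c,[[316,300]],108)-[574,-175.8])@B))
w=(ray(c,[[365,103],[462,235]],32)-[574,-175.8])@B; print("wall ends",w.round(1)) 
l=lids(c,79.5); print(l, pose()[0])
```

```text
[[48.9, 98.5], [53.0, 25.5], [123.1, 94.5]]
[[82.75393034 66.5803077 ]]
wall ends [[ 44.4 130.7]
 [134.  129.5]]
[] [ 658.44465252 -109.01363173  106.510763  ]
```

step_arm:
  increments:
    - [[0.28,0,-0.2],[0,0,0],0]
    - [[0.28,0,0],[0,0,0],0]
    - [[0.28,0,0.1],[0,0,0],0]
    - [[0.18,0,0.1],[0,0,3],0]
    - [[0.28,0.12,0.1],[0,0,3],0]
    - [[0.4,0,0.1],[0,0,-3],0]
    - [[0.28,-0.12,0.1],[0,0,-3],0]
    - [[0.28,0,0.1],[0,0,0],0]

```text
time_s: 12.22
eef_pos: [656.3, -107.5, 106.4]
ee_rot: [0.003, 0.306, 0.952, 0.0]
force: [-0.6, -1.0, 21.2]
grip_width: 0.154
grip_force: 52.4
```

step_arm:
  increments:
    - [[0,0,-5],[0,0,0],0]
    - [[0,0,-10],[0,0,0],0]
    - [[4,4,-12],[0,0,0],0]
    - [[8.3,8.3,-12],[0,0,0],0]
    - [[12.6,12.6,-12],[0,0,0],0]
    - [[16.9,16.9,-12],[0,0,0],0]
    - [[21.2,21.2,-12],[0,0,0],0]
    - [[25.5,25.5,-12],[0,0,0],0]

```text
time_s: 13.22
eef_pos: [594.6, 250.9, 222.7]
ee_rot: [-0.001, 0.305, 0.952, 0.001]
force: [0.1, -0.0, -0.9]
grip_width: 0.151
grip_force: 49.3
```

Run:
```python
from h import *
p,r,s=pose(); print(p)
c=ctrl.capture("wrist"); h=cv2.cvtColor(c["img"],cv2.COLOR_RGB2HSV); H,S,V=[h[:,:,i].astype(int) for i in range(3)]
for b in blobs((H>100)&(H<130)&(S>150),1500): print("blue z30",rect(ray(c,b,30)),b.min(0),b.max(0))
for l in lids(c): print(l)
plan(569,407,60,54.5); plan(569,407,31,54.5)
```

```text
[594.59628048 250.91479071 222.6692539 ]
blue z30 (array([535.7, 408.9]), array([169.9, 180.8]), 2.7) [274   0] [609 182]
(array([599.3, 108.8]), 34.8, np.float32(118.3), 56.7, array([594.9, 119.3], dtype=float32))
(array([602.6, 241.8]), 34.6, np.float32(122.9), 29.8, array([591.8, 254.5], dtype=float32))
(array([458.4, 248.9]), 34.9, np.float32(145.6), 54.8, array([460.6, 250.7], dtype=float32))
shift cm [10.42 10.79 16.34] turn [ 0.2 -0.3  0.3] j6 -0.73 yawnow 54.8 t 13.3
shift cm [10.4  10.78 19.24] turn [ 0.2 -0.3  0.3] j6 -0.73 yawnow 54.8 t 13.3
```

step_arm:
  increments:
    - [[4,4,2],[0,0,0],0]
    - [[8,8,6],[0,0,0],0]
    - [[10.5,10.9,11],[0,0,0],0]
    - [[10.5,10.9,16],[0,0,0],0]
    - [[10.5,10.9,18.5],[0,0,0],0]
    - [[10.5,10.9,19],[0,0,0],0]
    - [[10.5,10.9,19.1],[0,0,0],0]
    - [[10.5,10.9,19.1],[0,0,0],0]

```text
time_s: 14.28
eef_pos: [573.0, 399.2, 32.5]
ee_rot: [-0.001, 0.305, 0.952, 0.001]
force: [-0.3, -0.2, -0.5]
grip_width: 0.155
grip_force: 49.4
```

step_arm:
  increments:
    - [[0,0,0.1],[0,0,0],0]
    - [[0,0,0.1],[0,0,0],45]
    - [[0,0,0.1],[0,0,0],45]
    - [[0,0,0.1],[0,0,0],45]
    - [[0,0,-4],[0,0,0],55]
    - [[0,0,-10],[0,0,0],55]
    - [[0,0,-16],[0,0,0],55]

```text
time_s: 15.15
eef_pos: [572.7, 398.7, 193.4]
ee_rot: [-0.002, 0.305, 0.952, 0.0]
force: [0.2, 0.8, -0.0]
grip_width: 0.545
grip_force: 0.0
```

Run:
```python
from h import *
p,r,s=pose(); print(p)
c=ctrl.capture("wrist"); cv2.imwrite("pics/w6.png",c["img"][:,:,::-1])
for l in lids(c,4): print(l)
c=ctrl.capture("top")
plan(458,248.8,160,65);plan(602.3,241.8,160,33)
```

```text
[572.72067767 398.69564153 193.37684209]
(array([573.8, 399.3]), 35.2, np.float32(133.0), 56.5, array([567.4, 397.4], dtype=float32))
(array([460.8, 255.8]), 39.8, np.float32(155.8), 53.4, array([464.3, 264.9], dtype=float32))
shift cm [  0.75 -19.14   3.76] turn [  0.7   0.2 -10.5] j6 -0.51 yawnow 54.5 t 15.2
shift cm [-11.4  -11.32   3.89] turn [ 0.7  0.  21.5] j6 -0.51 yawnow 54.5 t 15.2
```

View pics/w6.png

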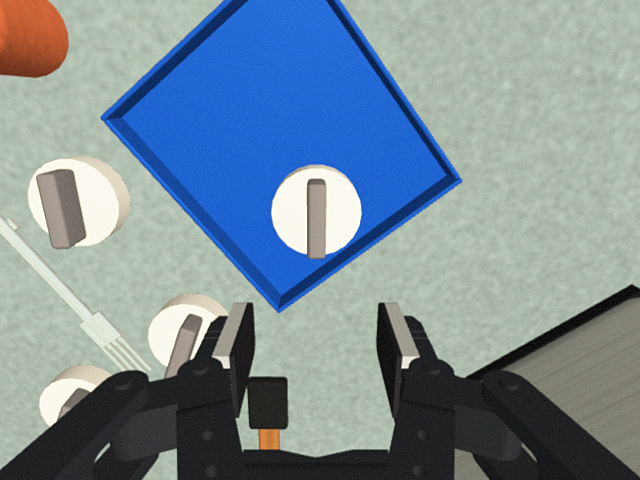

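The first lid lies flat in the tray at (316,210) in the picture; on to the lid at (602,242).

step_arm:
  increments:
    - [[-4,-4,1],[0,0,7],60]
    - [[-8,-8,2],[0,0,14],60]
    - [[-11.4,-11.3,4],[0,0,14],60]
    - [[-11.4,-11.3,4],[0,0,14],60]

```text
time_s: 15.75
eef_pos: [599.9, 237.6, 149.3]
ee_rot: [-0.003, 0.421, 0.907, -0.001]
force: [-0.2, 1.1, 0.6]
grip_width: 0.597
grip_force: 0.0
```

Run:
```python
from h import *
p,r,s=pose(); print(p)
c=ctrl.capture("wrist")
for l in lids(c): print(l)
plan(602.3,241.8,26,40)
```

```text
[599.88872832 237.58059999 149.27692031]
(array([586.9, 109.2]), 31.9, np.float32(92.9), 57.1, array([574.8, 128.4], dtype=float32))
(array([602.9, 241.6]), 34.9, np.float32(123.8), 55.5, array([599.5, 244.5], dtype=float32))
(array([458.5, 248.7]), 34.9, np.float32(145.6), 55.8, array([462.2, 251.5], dtype=float32))
(array([577.2, 397.4]), 34.6, np.float32(144.7), 23.1, array([585.5, 386.3], dtype=float32))
shift cm [-0.04  0.35 12.44] turn [-0.1 -0.2  0.3] j6 -0.51 yawnow 40.3 t 15.8
```

step_arm:
  increments:
    - [[-0.1,0.37,3],[0,0,6.5],60]
    - [[-0.1,0.37,6],[0,0,6.5],60]
    - [[-0.1,0.37,6],[0,0,6.5],60]
    - [[-0.1,0.37,6],[0,0,6.5],60]

```text
time_s: 16.3
eef_pos: [603.7, 243.4, 92.7]
ee_rot: [-0.001, 0.469, 0.883, 0.001]
force: [0.1, 0.1, -0.1]
grip_width: 0.603
grip_force: 0.0
```

Run:
```python
from h import *
p,r,s=pose(); print(p)
c=ctrl.capture("wrist")
for l in lids(c): print(l)
plan(602.9,241.7,27,33.8)
```

```text
[603.73390702 243.36044472  92.68834129]
(array([603. , 241.4]), 34.9, np.float32(124.1), 52.5, array([598.7, 247.4], dtype=float32))
(array([458.4, 248.8]), 35.0, np.float32(145.9), 54.1, array([464.7, 252.2], dtype=float32))
shift cm [-0.08 -0.18  6.59] turn [ 0.1 -0.1  0.2] j6 -0.39 yawnow 34.0 t 16.4
```

step_arm:
  increments:
    - [[-0.1,-0.18,3.5],[0,0,0],60]
    - [[-0.1,-0.18,6],[0,0,0],60]
    - [[-0.1,-0.18,6.6],[0,0,0],60]
    - [[-0.1,-0.18,6.6],[0,0,0],40]
    - [[-0.1,-0.18,6.6],[0,0,0],0]
    - [[-0.1,-0.18,6.6],[0,0,0],0]
    - [[-0.1,-0.18,6.6],[0,0,0],0]
  squeeze: 50

```text
time_s: 17.23
eef_pos: [603.0, 241.0, 26.8]
ee_rot: [-0.001, 0.47, 0.883, 0.001]
force: [0.1, 0.6, 6.4]
grip_width: 0.155
grip_force: 49.6
```

Run:
```python
from h import *
p,r,s=pose(); print(p,s["grip_width"],s["grip_force"],s["force"])
c=ctrl.capture("wrist"); 
for l in lids(c)[:2]:
    print(l); X,Y=r.as_matrix()[:2,0],r.as_matrix()[:2,1]; d=l[0]-p[:2]; print("lid rel TCP along tool x,y",(d@X).round(1),(d@Y).round(1))
plan(481.2,-118.3,185,54.5); print(np.degrees(np.arctan2(p[1],p[0])))
```

```text
[602.97735461 241.00955482  26.75798924] 0.15502743607804526 49.62599515914917 [0.11168932 0.59213303 6.41494419]
(array([528.8, 189.3]), 38.1, np.float32(178.0), 61.6, array([534.3, 212.3], dtype=float32))
lid rel TCP along tool x,y -1.4 -90.4
(array([603.2, 241.6]), 35.0, np.float32(126.2), 37.6, array([593.9, 256.5], dtype=float32))
lid rel TCP along tool x,y 0.4 0.5
shift cm [-22.96 -30.15 -15.92] turn [  0.1  -0.1 -20.5] j6 -0.4 yawnow 34.0 t 17.3
21.786549620377862
```

step_arm:
  increments:
    - [[0,0,-5],[0,0,0],0]
    - [[0,0,-11],[0,0,0],0]
    - [[-3,-4,-15],[0,0,-5],0]
    - [[-7,-9,-16],[0,0,-12],0]
    - [[-11,-14,-16],[0,0,-20.5],0]
    - [[-15,-19.5,-16],[0,0,-20.5],0]
    - [[-19,-25,-16],[0,0,-20.5],0]
    - [[-23,-30.2,-16],[0,0,-20.5],0]

```text
time_s: 18.27
eef_pos: [485.8, -102.5, 185.2]
ee_rot: [-0.001, 0.305, 0.952, 0.0]
force: [1.0, -0.4, -0.8]
grip_width: 0.151
grip_force: 49.0
```

Run:
```python
from h import *
c=ctrl.capture("top"); c=ctrl.capture("top"); print(pose()[0]); plan(481.4,-118.5,112,54.5)
```

```text
[ 485.27339866 -105.41488956  185.16032353]
shift cm [-0.47 -1.28  7.32] turn [-0.1 -0.1 -0.4] j6 -1.39 yawnow 54.1 t 18.4
```

step_arm:
  increments:
    - [[-0.47,-1.3,3],[0,0,-0.4],0]
    - [[-0.47,-1.3,5],[0,0,-0.4],0]
    - [[-0.47,-1.3,6.5],[0,0,-0.4],0]
    - [[-0.47,-1.3,7],[0,0,-0.4],0]
    - [[-0.47,-1.3,7],[0,0,-0.4],0]

```text
time_s: 19.0
eef_pos: [483.0, -113.8, 115.0]
ee_rot: [-0.001, 0.302, 0.953, 0.001]
force: [0.0, 0.2, -0.9]
grip_width: 0.152
grip_force: 49.1
```

Run:
```python
from h import *
print(pose()[0]); plan(481.4,-118.5,102,54.5)
```

```text
[ 483.03404372 -113.81358691  114.98339333]
shift cm [-0.14 -0.48  1.3 ] turn [ 0.  -0.2  0.4] j6 -1.43 yawnow 54.9 t 19.0
```

step_arm:
  increments:
    - [[-0.14,-0.48,0.4],[0,0,0.4],0]
    - [[-0.14,-0.48,0.8],[0,0,0.4],0]
    - [[-0.14,-0.48,1.1],[0,0,0.4],0]
    - [[-0.14,-0.48,1.2],[0,0,0.4],0]
    - [[-0.14,-0.48,1.2],[0,0,0.4],0]

```text
time_s: 19.62
eef_pos: [482.7, -119.6, 106.4]
ee_rot: [0.001, 0.305, 0.952, -0.0]
force: [-6.8, 2.0, 32.2]
grip_width: 0.153
grip_force: 53.9
```

Run:
```python
from h import *
print(pose()[0]); plan(481.4,-118.5,102,54.5)
```

```text
[ 482.73599085 -119.58153969  106.4328942 ]
shift cm [0.17 0.01 0.44] turn [ 0.   0.1 -0. ] j6 -1.43 yawnow 54.5 t 19.6
```

step_arm:
  increments:
    - [[0.1,0,-0.1],[0,0,0],0]
    - [[0.15,0,-0.1],[0,0,3],0]
    - [[0.05,0.1,-0.1],[0,0,3],0]
    - [[0.15,0.15,-0.1],[0,0,0],0]
    - [[0.3,0,-0.1],[0,0,-3],0]
    - [[0.15,-0.15,-0.1],[0,0,-3],0]
    - [[0.15,0,-0.1],[0,0,0],0]
    - [[0.15,0,-0.1],[0,0,0],0]

```text
time_s: 20.62
eef_pos: [481.9, -119.0, 106.6]
ee_rot: [0.002, 0.305, 0.952, -0.0]
force: [-1.2, 0.1, 21.2]
grip_width: 0.152
grip_force: 52.2
```

step_arm:
  increments:
    - [[0,0,-2.5],[0,0,0],0]
    - [[-2,2,-3],[0,0,0],0]
    - [[-6,5.5,-3],[0,0,0],0]
    - [[-10,8.5,-3],[0,0,0],0]
    - [[-13.6,11,-3],[0,0,0],0]
    - [[-13.6,11,-2],[0,0,0],0]
    - [[-13.6,11,-1],[0,0,0],0]
    - [[-13.6,11,-1],[0,0,0],0]

```text
time_s: 21.62
eef_pos: [653.4, -107.3, 112.4]
ee_rot: [-0.003, 0.305, 0.952, 0.001]
force: [0.1, 0.1, -1.3]
grip_width: 0.15
grip_force: 49.3
```

Run:
```python
from h import *
print(pose()[0]); plan(657.1,-108,102,54.5)
```

```text
[ 653.39113031 -107.33367679  112.3571659 ]
shift cm [-0.35  0.16  1.03] turn [-0.  -0.3 -0.1] j6 -1.29 yawnow 54.4 t 21.6
```

step_arm:
  increments:
    - [[-0.2,0.1,0.4],[0,0,0],0]
    - [[-0.2,0.1,0.7],[0,0,0],0]
    - [[-0.2,0.1,0.9],[0,0,0],0]
    - [[-0.2,0.1,1.1],[0,0,0],0]
    - [[-0.2,0.1,1.1],[0,0,0],0]

```text
time_s: 22.25
eef_pos: [658.0, -108.1, 106.6]
ee_rot: [0.001, 0.305, 0.952, 0.0]
force: [-4.2, 1.3, 20.4]
grip_width: 0.152
grip_force: 52.3
```

Run:
```python
from h import *
print(pose()[0]); plan(657.1,-108,102,54.5)
```

```text
[ 657.97879888 -108.1461415   106.60498905]
shift cm [ 0.08 -0.04  0.46] turn [ 0.1  0.1 -0. ] j6 -1.29 yawnow 54.5 t 22.2
```

step_arm:
  increments:
    - [[0.1,0,0.1],[0,0,0],0]
    - [[0.1,0,0.1],[0,0,3],0]
    - [[0,0.12,0.1],[0,0,3],0]
    - [[0.1,0.15,0.1],[0,0,0],0]
    - [[0.25,0,0.1],[0,0,-3],0]
    - [[0.1,-0.15,0.1],[0,0,-3],0]
    - [[-0.1,0,0.1],[0,0,0],0]
    - [[0.1,0,0.1],[0,0,0],0]

```text
time_s: 23.25
eef_pos: [659.0, -108.5, 106.6]
ee_rot: [0.004, 0.305, 0.952, 0.0]
force: [5.1, -3.5, 19.3]
grip_width: 0.152
grip_force: 52.1
```

step_arm:
  increments:
    - [[0,0,-5],[0,0,0],0]
    - [[0,0,-10],[0,0,0],0]
    - [[5,3.5,-12],[0,0,0],0]
    - [[10,7,-12],[0,0,0],0]
    - [[15,10.5,-12],[0,0,0],0]
    - [[20,14,-12],[0,0,0],0]
    - [[25,17.5,-12],[0,0,0],0]
    - [[30,21,-12],[0,0,0],0]

```text
time_s: 24.25
eef_pos: [533.3, 239.6, 222.6]
ee_rot: [-0.001, 0.305, 0.952, 0.001]
force: [0.5, -0.5, 0.0]
grip_width: 0.151
grip_force: 49.2
```

step_arm:
  increments:
    - [[5,3.5,0],[0,0,0],0]
    - [[10,7,0],[0,0,0],0]
    - [[15,10.3,0],[0,0,0],0]
    - [[15,10.3,0],[0,0,0],0]

```text
time_s: 24.75
eef_pos: [469.8, 412.1, 222.7]
ee_rot: [-0.002, 0.303, 0.953, 0.001]
force: [0.3, -1.0, -0.0]
grip_width: 0.151
grip_force: 49.2
```

Run:
```python
from h import *
print(pose()[0]); plan(474,406,32,54.5)
```

```text
[469.83597844 412.11396472 222.66749304]
shift cm [-0.77 -0.27 19.06] turn [ 0.  -0.2  0.3] j6 -0.42 yawnow 54.8 t 24.8
```

step_arm:
  increments:
    - [[-0.8,-0.5,5],[0,0,0],0]
    - [[-0.8,-0.5,11],[0,0,0],0]
    - [[-0.8,-0.5,16],[0,0,0],0]
    - [[-0.8,-0.5,18.5],[0,0,0],0]
    - [[-0.8,-0.5,19.1],[0,0,0],0]
    - [[-0.8,-0.5,19.1],[0,0,0],0]
    - [[-0.8,-0.5,19.1],[0,0,0],0]

```text
time_s: 25.62
eef_pos: [475.8, 400.7, 33.1]
ee_rot: [-0.001, 0.305, 0.952, 0.001]
force: [0.3, -0.6, -0.5]
grip_width: 0.151
grip_force: 49.2
```

step_arm:
  increments:
    - [[0,0,0],[0,0,0],45]
    - [[0,0,0],[0,0,0],45]
    - [[0,0,0],[0,0,0],45]
    - [[0,0,-4],[0,0,0],55]
    - [[0,0,-10],[0,0,0],55]
    - [[0,0,-14],[0,0,0],55]
    - [[0,0,-14],[0,0,0],55]

```text
time_s: 26.5
eef_pos: [476.6, 401.0, 175.3]
ee_rot: [0.001, 0.305, 0.952, 0.003]
force: [-0.4, -0.3, -0.7]
grip_width: 0.552
grip_force: 0.0
```

Run:
```python
from h import *
p,r,s=pose(); print(p)
c=ctrl.capture("wrist")
for l in lids(c,4): print(l)
plan(458.4,248.8,150,56)
```

```text
[476.57790721 400.98708477 175.33539335]
(array([572.8, 400.9]), 36.9, np.float32(147.1), 55.4, array([563.5, 403.1], dtype=float32))
(array([457. , 256.3]), 39.8, np.float32(145.6), 54.5, array([453.8, 262.2], dtype=float32))
(array([475.8, 401.6]), 35.1, np.float32(144.0), 55.4, array([472.7, 403.3], dtype=float32))
shift cm [ -7.41 -13.36   2.23] turn [ 0.1 -0.1 -1.5] j6 -0.44 yawnow 54.5 t 26.6
```

step_arm:
  increments:
    - [[-3,-5,1],[0,0,-1],60]
    - [[-6,-10,3],[0,0,-1],60]
    - [[-7.4,-13.4,5],[0,0,-1],60]
    - [[-7.4,-13.4,7.5],[0,0,-1],60]
    - [[-7.4,-13.4,7.5],[0,0,-1],60]
    - [[-7.4,-13.4,7.5],[0,0,-1],60]

```text
time_s: 27.3
eef_pos: [457.7, 248.7, 96.8]
ee_rot: [-0.002, 0.297, 0.955, 0.001]
force: [0.2, 0.4, -0.1]
grip_width: 0.606
grip_force: 0.0
```

Run:
```python
from h import *
p,r,s=pose(); print(p)
c=ctrl.capture("wrist")
for l in lids(c): print(l)
plan(458.4,248.8,27,55.7)
```

```text
[457.72713438 248.71429951  96.78154564]
(array([574.4, 394. ]), 33.9, np.float32(159.2), 59.2, array([546.9, 370.5], dtype=float32))
(array([458.9, 248.8]), 34.9, np.float32(145.0), 52.9, array([452.7, 252.5], dtype=float32))
(array([477.7, 403.7]), 35.4, np.float32(140.1), 55.1, array([468.2, 391.9], dtype=float32))
shift cm [-0.07  0.02  7.01] turn [ 0.  -0.2 -0.2] j6 -0.7 yawnow 55.5 t 27.4
```

step_arm:
  increments:
    - [[-0.1,0,3.5],[0,0,0],60]
    - [[-0.1,0,6],[0,0,0],60]
    - [[-0.1,0,7],[0,0,0],60]
    - [[-0.1,0,7],[0,0,0],40]
    - [[-0.1,0,7],[0,0,0],0]
    - [[-0.1,0,7],[0,0,0],0]
    - [[-0.1,0,7],[0,0,0],0]
  squeeze: 50

```text
time_s: 28.22
eef_pos: [459.0, 248.3, 27.8]
ee_rot: [-0.001, 0.297, 0.955, 0.001]
force: [-1.0, 1.0, 6.9]
grip_width: 0.15
grip_force: 49.7
```

Run:
```python
from h import *
p,r,s=pose(); print(p,s["grip_width"],s["grip_force"],s["force"])
c=ctrl.capture("wrist"); 
for l in lids(c)[:3]:
    print(l); X,Y=r.as_matrix()[:2,0],r.as_matrix()[:2,1]; d=l[0]-p[:2]; print("lid rel TCP along tool x,y",(d@X).round(1),(d@Y).round(1))
plan(481.2,-118.3,150,54.5)
```

```text
[459.03116036 248.26179071  27.75763601] 0.15049470831214026 49.68708336353302 [-0.97225846  0.97354837  6.93777756]
(array([459.2, 248.9]), 34.9, np.float32(145.4), 37.7, array([444.6, 258.7], dtype=float32))
lid rel TCP along tool x,y 0.2 0.6
shift cm [-22.59 -28.91 -12.33] turn [ 0.1 -0.1  1. ] j6 -0.7 yawnow 55.5 t 28.3
```

step_arm:
  increments:
    - [[0,0,-5],[0,0,0],0]
    - [[0,0,-10],[0,0,0],0]
    - [[-4,-5,-12.3],[0,0,1],0]
    - [[-7.8,-10,-12.3],[0,0,1],0]
    - [[-11.6,-14.9,-12.3],[0,0,1],0]
    - [[-15.4,-19.7,-12.3],[0,0,1],0]
    - [[-19,-24.4,-12.3],[0,0,1],0]
    - [[-22.6,-28.9,-12.3],[0,0,1],0]

```text
time_s: 29.28
eef_pos: [480.6, -120.7, 149.2]
ee_rot: [-0.001, 0.305, 0.952, 0.0]
force: [0.6, 1.4, -0.4]
grip_width: 0.153
grip_force: 49.1
```

step_arm:
  increments:
    - [[0,0,2],[0,0,0],0]
    - [[0,0,3.5],[0,0,0],0]
    - [[0,0,3.5],[0,0,0],0]

```text
time_s: 29.65
eef_pos: [480.4, -117.7, 113.1]
ee_rot: [-0.002, 0.305, 0.952, 0.001]
force: [0.0, -0.5, -0.2]
grip_width: 0.15
grip_force: 49.1
```

Run:
```python
from h import *
print(pose()[0],pose()[2]["force"]); plan(481.2,-118.3,103,54.5)
```

```text
[ 480.41544673 -117.70077179  113.12370525] [ 0.02998451 -0.53501252 -0.15561845]
shift cm [-0.1  -0.    1.01] turn [-0.  -0.3  0. ] j6 -1.43 yawnow 54.5 t 29.6
```

step_arm:
  increments:
    - [[-0.05,0,0.4],[0,0,0],0]
    - [[-0.05,0,0.8],[0,0,0],0]
    - [[-0.05,0,1],[0,0,0],0]
    - [[-0.05,0,1],[0,0,3],0]
    - [[0,0.12,1],[0,0,2],0]
    - [[0.1,0,1],[0,0,-3],0]
    - [[0,-0.12,1],[0,0,-2],0]
    - [[-0.05,0,1],[0,0,0],0]

```text
time_s: 30.65
eef_pos: [481.2, -118.7, 103.7]
ee_rot: [-0.002, 0.307, 0.952, 0.001]
force: [0.1, -0.1, -0.1]
grip_width: 0.152
grip_force: 49.1
```

It is sinking past the perch height with no force, so this lid fits jar_1.

step_arm:
  increments:
    - [[0,0,0.4],[0,0,0],0]
    - [[0,0,0.8],[0,0,0],0]
    - [[0,0,1],[0,0,0],0]
    - [[0,0,1],[0,0,0],0]

```text
time_s: 31.15
eef_pos: [481.2, -118.7, 93.8]
ee_rot: [-0.002, 0.305, 0.952, 0.001]
force: [-0.7, -0.6, 1.2]
grip_width: 0.153
grip_force: 49.2
```

step_arm:
  increments:
    - [[0,0,0],[0,0,9],0]
    - [[0,0,0],[0,0,18],0]
    - [[0,0,0],[0,0,27],0]
    - [[0,0,0],[0,0,36],0]
    - [[0,0,0],[0,0,44],0]
    - [[0,0,0],[0,0,50.5],0]
    - [[0,0,0],[0,0,50.5],0]
    - [[0,0,0],[0,0,50.5],0]

```text
time_s: 32.15
eef_pos: [481.3, -118.8, 93.8]
ee_rot: [-0.001, 0.681, 0.732, -0.0]
force: [0.7, 0.1, 2.0]
grip_width: 0.154
grip_force: 49.3
```

Run:
```python
from h import *
p,r,s=pose(); print(p,s["force"],s["wrist_torque"])
a=np.radians(4.5); B=np.array([[np.cos(a),-np.sin(a)],[np.sin(a),np.cos(a)]])
t=np.array([574,-175.8])+B@[-88,-65]; print(t, B.T@(p[:2]-[574,-175.8])); plan(*t,p[2],4.5)
```

```text
[ 481.27733561 -118.79133697   93.80838592] [0.7300076  0.09703833 2.01981111] [-0.0801275  -0.11203013  0.03182595]
[ 491.37111585 -247.50402712] [-87.96398321  64.10786075]
shift cm [-12.91   0.09  -0.02] turn [-0.1 -0.1 -0.4] j6 -0.55 yawnow 4.1 t 32.1
```

step_arm:
  increments:
    - [[0,0,0],[0,0,0],0]
    - [[-1.5,0,0],[0,0,0],0]
    - [[-3.5,0,0],[0,0,0],0]
    - [[-5.5,0.05,0],[0,0,0],0]
    - [[-7.5,0.05,0],[0,0,0],0]
    - [[-9.5,0.08,0],[0,0,0],0]
    - [[-11.5,0.1,0],[0,0,0],0]
    - [[-12.5,0.1,0],[0,0,0],0]
  squeeze: 90

```text
time_s: 33.15
eef_pos: [490.9, -245.6, 93.9]
ee_rot: [-0.001, 0.683, 0.731, -0.0]
force: [0.5, 4.5, 8.1]
grip_width: 0.14
grip_force: 88.9
```

step_arm:
  increments:
    - [[-0.4,0,0],[0,0,0],0]
    - [[-0.4,0,0],[0,0,0],0]
    - [[-0.4,0,0],[0,0,0],0]

```text
time_s: 33.52
eef_pos: [491.2, -249.4, 93.9]
ee_rot: [-0.001, 0.683, 0.731, -0.001]
force: [0.4, -1.6, 5.3]
grip_width: 0.142
grip_force: 88.5
```

Run:
```python
from h import *
p,r,s=pose(); print(p,s["force"],s["wrist_torque"],s["grip_force"])
a=np.radians(4.5); B=np.array([[np.cos(a),-np.sin(a)],[np.sin(a),np.cos(a)]])
print(B.T@(p[:2]-[574,-175.8])); plan(599.2,108.9,150,28.5)
```

```text
[ 491.17655931 -249.42654052   93.89659051] [ 0.3879552  -1.63349086  5.30256245] [-0.14534867 -0.12260473  0.00689022] 88.5447084903717
[-88.34479545 -66.9013222 ]
shift cm [35.01 13.21 -5.62] turn [ -0.1  -0.  -24.6] j6 -0.75 yawnow 3.9 t 33.5
```

step_arm:
  increments:
    - [[0,0,0],[0,0,0],45]
    - [[0,0,0],[0,0,0],45]
    - [[0,0,0],[0,0,0],45]
    - [[0,0,-3],[0,0,0],45]
    - [[0,0,-8],[0,0,0],55]
    - [[0,0,-13],[0,0,0],60]
    - [[0,0,-13],[0,0,0],60]

```text
time_s: 34.4
eef_pos: [492.5, -248.4, 227.1]
ee_rot: [0.002, 0.682, 0.731, 0.0]
force: [0.1, 0.7, -1.6]
grip_width: 0.602
grip_force: 0.0
```

Run:
```python
from h import *
c=ctrl.capture("wrist"); cv2.imwrite("pics/w7.png",c["img"][:,:,::-1])
for l in lids(c,66): print(l)
c=ctrl.capture("top"); img=c["img"]; h=cv2.cvtColor(img,cv2.COLOR_RGB2HSV)
m=(h[:,:,2]>150)&(h[:,:,1]<60); m[:210]=0; m[330:]=0; m[:,:185]=0; m[:,295:]=0
for b in blobs(m,200): print("top lids",rect(ray(c,b,22)))
plan(599.2,108.9,150,28.5)
```

```text
(array([ 491.8, -248.8]), 35.4, np.float32(94.4), 54.3, array([ 490.6, -243.6], dtype=float32))
top lids (array([600.2, 107.4]), array([65.3, 66.3]), 45.6)
shift cm [34.78 13.26  7.34] turn [ -0.1  -0.2 -24.5] j6 -0.75 yawnow 4.0 t 34.5
```

View pics/w7.png

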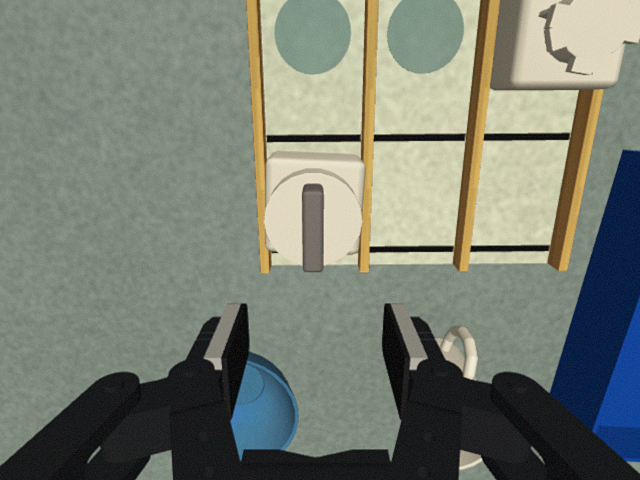

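Jar_1 stands between the stripes with its lid home and its bar along the lane, at (313,215) in the picture. On to the last lid.

step_arm:
  increments:
    - [[5,1.9,0],[0,0,-5],60]
    - [[10,3.8,0],[0,0,-10],60]
    - [[15.5,5.9,0],[0,0,-15],60]
    - [[21,8,2],[0,0,-20],60]
    - [[26.5,10,4],[0,0,-24.5],60]
    - [[31,11.8,7],[0,0,-24.5],60]
    - [[34.8,13.3,12],[0,0,-24.5],60]
    - [[34.8,13.3,13],[0,0,-24.5],60]

```text
time_s: 35.5
eef_pos: [597.4, 111.3, 88.8]
ee_rot: [-0.005, 0.51, 0.86, -0.002]
force: [0.1, -0.8, 0.6]
grip_width: 0.598
grip_force: 0.0
```

step_arm:
  increments:
    - [[0,0,0],[0,0,0],60]
    - [[0,0,0],[0,0,0],60]

```text
time_s: 35.75
eef_pos: [600.2, 107.9, 95.1]
ee_rot: [-0.001, 0.512, 0.859, 0.001]
force: [-0.7, 0.5, 0.1]
grip_width: 0.599
grip_force: 0.0
```

Run:
```python
from h import *
p,r,s=pose(); print(p)
c=ctrl.capture("wrist")
for l in lids(c): print(l)
plan(599.2,108.9,27,28.6)
```

```text
[600.23589243 107.94956405  95.07119562]
(array([599.7, 108.7]), 34.7, np.float32(118.6), 52.8, array([596.4, 114.8], dtype=float32))
shift cm [ 0.12 -0.05  6.82] turn [ 0.  -0.1 -0.2] j6 -0.51 yawnow 28.4 t 35.8
```

step_arm:
  increments:
    - [[0.1,0,3.5],[0,0,0],60]
    - [[0.1,0,6],[0,0,0],60]
    - [[0.1,0,6.8],[0,0,0],60]
    - [[0.1,0,6.8],[0,0,0],40]
    - [[0.1,0,6.8],[0,0,0],0]
    - [[0.1,0,6.8],[0,0,0],0]
    - [[0.1,0,6.8],[0,0,0],0]
  squeeze: 50

```text
time_s: 36.67
eef_pos: [599.9, 110.0, 27.3]
ee_rot: [-0.001, 0.512, 0.859, 0.001]
force: [-0.3, -0.3, 6.6]
grip_width: 0.155
grip_force: 49.8
```

Run:
```python
from h import *
p,r,s=pose(); print(p,s["grip_width"],s["grip_force"],s["force"])
c=ctrl.capture("wrist"); 
for l in lids(c)[:3]:
    print(l); X,Y=r.as_matrix()[:2,0],r.as_matrix()[:2,1]; d=l[0]-p[:2]; print("lid rel TCP along tool x,y",(d@X).round(1),(d@Y).round(1))
plan(656.9,-107.9,150,54.5)
```

```text
[599.89598253 109.9886909   27.34247138] 0.15463937783268428 49.76186692714691 [-0.29468759 -0.26188251  6.57742651]
(array([600.8, 109.2]), 34.7, np.float32(113.7), 38.0, array([591.6, 124.8], dtype=float32))
lid rel TCP along tool x,y -1.1 0.4
shift cm [-21.85  -5.36 -12.31] turn [  0.1  -0.1 -26. ] j6 -0.51 yawnow 28.5 t 36.7
```

step_arm:
  increments:
    - [[0,0,-5],[0,0,0],0]
    - [[0,0,-10],[0,0,-8],0]
    - [[-5,-1.2,-12.3],[0,0,-17],0]
    - [[-10,-2.4,-12.3],[0,0,-26],0]
    - [[-15,-3.7,-12.3],[0,0,-26],0]
    - [[-19,-4.7,-12.3],[0,0,-26],0]
    - [[-21.7,-5.4,-11],[0,0,-26],0]
    - [[-21.7,-5.4,-10],[0,0,-26],0]

```text
time_s: 37.72
eef_pos: [655.0, -107.8, 123.6]
ee_rot: [-0.002, 0.306, 0.952, 0.001]
force: [0.1, 0.1, -1.3]
grip_width: 0.155
grip_force: 48.9
```

step_arm:
  increments:
    - [[0,0,1],[0,0,0],0]
    - [[0,0,1.5],[0,0,0],0]
    - [[0,0,1.5],[0,0,0],0]

```text
time_s: 38.1
eef_pos: [655.6, -105.3, 111.2]
ee_rot: [-0.001, 0.304, 0.953, 0.001]
force: [-0.9, 0.7, 4.0]
grip_width: 0.153
grip_force: 49.5
```

Run:
```python
from h import *
print(pose()[0],pose()[2]["force"]); plan(656.0,-107.3,103,54.5)
```

```text
[ 655.59483428 -105.34775191  111.18880486] [-0.90246672  0.66670841  3.99605552]
shift cm [-0.15 -0.14  0.82] turn [ 0.  -0.1  0.1] j6 -1.29 yawnow 54.6 t 38.1
```

step_arm:
  increments:
    - [[-0.15,-0.14,0],[0,0,0],0]
    - [[-0.15,-0.14,0.4],[0,0,0],0]
    - [[-0.15,-0.14,0.8],[0,0,0],0]
    - [[-0.15,-0.05,0.8],[0,0,3],0]
    - [[-0.05,-0.14,0.8],[0,0,2],0]
    - [[-0.15,-0.25,0.8],[0,0,-3],0]
    - [[-0.25,-0.14,0.8],[0,0,-2],0]
    - [[-0.15,-0.14,0.8],[0,0,0],0]

```text
time_s: 39.1
eef_pos: [655.5, -108.5, 102.0]
ee_rot: [-0.002, 0.307, 0.952, 0.001]
force: [0.5, 0.2, -1.0]
grip_width: 0.15
grip_force: 48.9
```

step_arm:
  increments:
    - [[0,0,0.4],[0,0,0],0]
    - [[0,0,0.8],[0,0,0],0]
    - [[0,0,0.85],[0,0,0],0]
    - [[0,0,0.85],[0,0,0],0]

```text
time_s: 39.6
eef_pos: [655.5, -108.6, 93.6]
ee_rot: [-0.002, 0.305, 0.952, 0.001]
force: [-0.0, -0.5, -1.1]
grip_width: 0.156
grip_force: 49.1
```

step_arm:
  increments:
    - [[0,0,0],[0,0,9],0]
    - [[0,0,0],[0,0,18],0]
    - [[0,0,0],[0,0,27],0]
    - [[0,0,0],[0,0,36],0]
    - [[0,0,0],[0,0,44],0]
    - [[0,0,0],[0,0,50.5],0]
    - [[0,0,0],[0,0,50.5],0]
    - [[0,0,0],[0,0,50.5],0]

```text
time_s: 40.6
eef_pos: [655.6, -108.6, 93.7]
ee_rot: [-0.002, 0.681, 0.732, -0.0]
force: [-1.0, -0.1, -0.2]
grip_width: 0.151
grip_force: 49.0
```

Run:
```python
from h import *
p,r,s=pose(); print(p,s["force"],s["wrist_torque"])
a=np.radians(4.5); B=np.array([[np.cos(a),-np.sin(a)],[np.sin(a),np.cos(a)]])
t=np.array([574,-175.8])+B@[88,-65]; print(t, B.T@(p[:2]-[574,-175.8])); plan(*t,p[2],4.5)
```

```text
[ 655.55942712 -108.56911933   93.72923712] [-1.04010194 -0.09645825 -0.17290438] [-0.01104641 -0.01423079 -0.03259062]
[ 666.82856659 -233.69522627] [86.58288073 60.62455141]
shift cm [-12.56   0.23  -0.03] turn [-0.2 -0.1 -0.4] j6 -0.41 yawnow 4.1 t 40.6
```

step_arm:
  increments:
    - [[0,0,0],[0,0,0],0]
    - [[-1.5,0,0],[0,0,0],0]
    - [[-3.5,0.03,0],[0,0,0],0]
    - [[-5.5,0.06,0],[0,0,0],0]
    - [[-7.5,0.08,0],[0,0,0],0]
    - [[-9.5,0.1,0],[0,0,0],0]
    - [[-11.5,0.12,0],[0,0,0],0]
    - [[-12.3,0.12,0],[0,0,0],0]
  squeeze: 90

```text
time_s: 41.6
eef_pos: [665.3, -232.8, 93.6]
ee_rot: [-0.001, 0.683, 0.731, -0.0]
force: [-1.0, 1.7, 3.1]
grip_width: 0.144
grip_force: 92.0
```

step_arm:
  increments:
    - [[-0.1,0,0],[0,0,0],0]
    - [[-0.1,0,0],[0,0,0],0]
    - [[-0.1,0,0],[0,0,0],0]

```text
time_s: 41.98
eef_pos: [665.4, -231.7, 93.6]
ee_rot: [-0.002, 0.682, 0.731, -0.0]
force: [-0.4, -1.0, 1.7]
grip_width: 0.142
grip_force: 91.9
```

step_arm:
  increments:
    - [[0,0,0],[0,0,0],45]
    - [[0,0,0],[0,0,0],45]
    - [[0,0,0],[0,0,0],45]
    - [[0,0,-3],[0,0,0],45]
    - [[0,0,-8],[0,0,0],55]
    - [[0,0,-13],[0,0,0],60]
    - [[4,0,-13],[0,0,0],60]
    - [[4,0,-13],[0,0,0],60]

```text
time_s: 42.98
eef_pos: [663.1, -190.3, 224.3]
ee_rot: [-0.002, 0.681, 0.732, 0.0]
force: [-0.2, -0.1, -0.8]
grip_width: 0.601
grip_force: 0.0
```

Run:
```python
from h import *
print(pose()[0])
c=ctrl.capture("wrist"); cv2.imwrite("pics/w8.png",c["img"][:,:,::-1])
for l in lids(c,66): print(l)
c=ctrl.capture("top"); cv2.imwrite("pics/t8.png",c["img"][:,:,::-1])
```

```text
[ 663.08592216 -190.29970653  224.34072446]
(array([ 663.8, -233.6]), 36.7, np.float32(94.3), 54.5, array([ 664.8, -224.1], dtype=float32))
(array([ 518.4, -151.4]), 37.0, np.float32(4.3), 50.7, array([ 532. , -145.5], dtype=float32))
(array([512.9, -85.1]), 34.1, np.float32(4.5), 51.0, array([527.6, -88.5], dtype=float32))
```

View pics/w8.png

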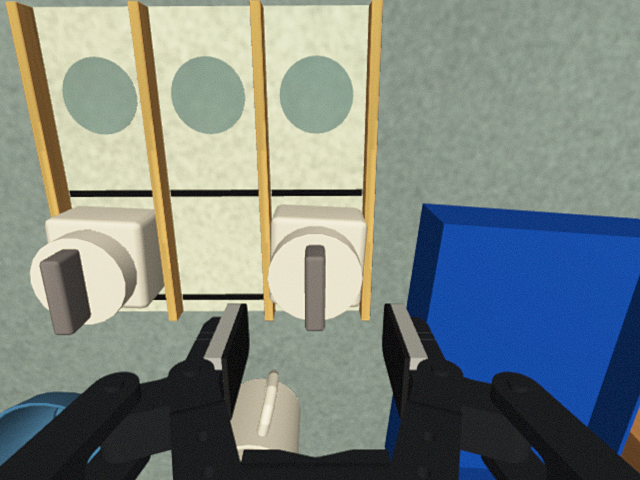

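View pics/t8.png

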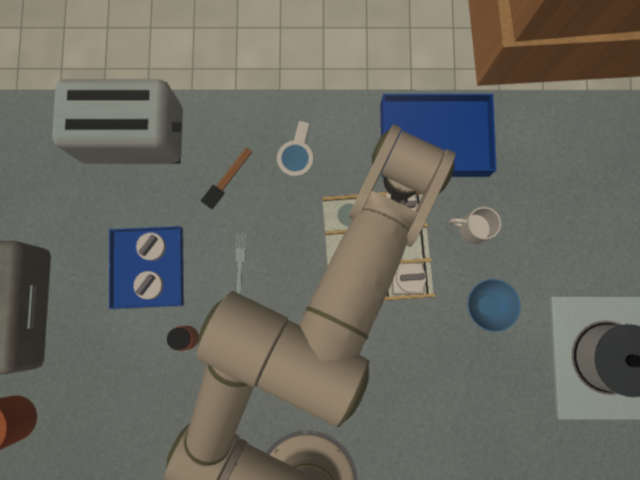

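Both jars are closed between the stripes, at (105,255) and (318,252) in the wrist view. The two spare lids lie flat in the small tray, at (150,247) and (147,286) in the top view. The bystanders are in place and the gripper is clear.

```bash
python3 -c "
from rig import ctrl
print(ctrl.finish_job())"
```

```text
the job is handed in; nothing more can be done
None
```

I handed the job in at about 43 s of robot time, with no verdict returned: both jars present (near and far lanes) are closed, lid bars along the lane, and stand midway between the stripes; the two leftover lids lie flat in the small blue tray.

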